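# Clear the light pad and show the notched specimen slide over it, label up

### The job

Clear the light pad: hang the empty slide carrier by its hoop handle on the hook of the stand and let go of it. Then take the notched specimen slide out of its wooden stand by its frosted end (the corner notch marks that end), keeping the fingers off its clear window, and hold it roughly level with the label facing up, window over the middle of the light pad and about 15 cm above it; finish while still holding it there. Leave the other slides and the small things on the bench as they are.

Things in the scene. Friction and masses are not known exactly. Their poses are not given: they have to be found in the camera images.
- pad: flat white LED light pad fixed on the bench, 160 (its x) by 220 (its y) mm, 8 mm thick; origin at the centre of its underside, z up
- pad_mid (a point): centre of the light pad's top face
- carrier: empty steel slide carrier standing upright on the light pad, 130 to 210 g: open tray 84 (x) by 50 (y) by 30 mm high, with a rigid hoop handle of 8 mm round rod in its y-z plane at x = 0: uprights at y = -21 and 21 mm (50 mm over their outsides, easily gripped across), level top bar with its axis at z = 106 mm; clear opening under the bar 34 mm wide, z = 30 to 102 mm. Origin: centre of underside
- carrier_bar (a point): middle of the carrier's top bar, on the rod's axis
- hookstand: hook stand fixed on the bench: round grey foot 110 mm across, upright steel rod 16 mm thick at the origin (centre of the foot's underside), 209 mm high with its black boss, and an 8 mm round hook arm running level from the rod along the stand's -x, its axis at z = 200 mm, turned up at its end
- hook_seat (a point): point on top of the hook arm where a handle should hang, 88 mm from the rod (34 mm short of the tip); its axes are those of the hook stand: the hook points along -x, z is up; a carrier hanging here has the middle of its bar's rod 4 mm above this point
- hook_tip (a point): top of the upturned hook end, 122 mm from the rod and 22 mm above hook_seat; a handle must pass over it to get onto the arm
- slide: notched specimen slide, a resin plate 80 (x) by 8 (y) by 40 (z) mm, 30 g, standing on its long edge in stand_a, notch at the top. Origin: centre of lower edge. The 34 mm at its +x end are frosted white, the rest is clear. Notch: 8 by 8 mm out of the +x, +z corner. The white label with blue band is on the frosted end's +y face only: label facing you and notch at the top, that end is at your left
- slide_frosted_mid (a point): centre of the frosted end (mid thickness, mid height), 17 mm from that end of the slide; same axes as the slide
- slide_window: the clear part of the slide, 46 mm long, with a brown beetle inside; origin at the centre of its lower long edge; no fingers here
- slide_window_mid (a point): centre of the clear window (mid thickness, mid height); same axes as the slide
- stand_a: wooden stand of the notched slide, fixed, 96 (x) by 46 (y) by 20 mm high, with a slot along its x, 10 mm wide, 14 mm deep, open at both ends; the slide stands in it with 1 mm of play on either side, so 26 mm stick out; origin at the centre of the underside
- stand_b: the same kind of wooden stand, fixed, with another slide in it
- stand_c: the same kind of wooden stand, fixed, with another slide in it
- plain_b: other slide of the same size in stand_b: all clear, square corners, green leaf inside, no label; origin at the centre of its lower edge, x along its length. Leave alone
- plain_c: other slide like plain_b, in stand_c. Leave alone
- dropper: small amber dropper bottle, 34 mm across, 75 mm high, standing beyond the pad; origin at the centre of its underside. Leave alone
- dish: shallow clear petri dish, 90 mm across, 14 mm high, beyond the pad; origin at the centre of its underside. Leave alone
- lens: hand lens lying flat, black 64 mm rim 8 mm high and blue handle 85 mm long along its -x; origin under the centre of the rim. Leave alone
- forceps: steel forceps lying flat, 110 mm long, 4 mm high; origin under their middle. Leave alone

How it is judged:
By the outcome, as a careful person would: the job done as asked, in the order asked, and still so for the second after the job is handed in, while the arm keeps its last pose, push and grip.
It also fails if it takes over 58 s, if anything falls off the work surface, if the arm or the gripper's body presses on something with over 40 N, if the wrist force passes 120 N, or if a joint passes its speed limit or range.

### The arm

A 6-joint arm with a two-finger parallel gripper is mounted at the origin on the work surface. World frame = base frame: x ahead of the robot, y to its left, z up, the work surface at z = 0. Lengths are in mm, angles in rad, forces in N, time in s.
With the tool pointing down it reaches from about 300 to 1000 mm from the base axis. Payload 5.1 kg.
Tool frame: the origin (TCP) lies between the finger pads; the fingertips stand 8 mm ahead of it and the grasp point (between the pads) lies 11 mm behind it (robot.nose_length is the distance from the TCP to the fingertips, in mm); z points along the fingers, y is the direction in which the jaws open and shut (so a half turn about z gives the same grasp; the last joint's range is limited). The gripper opens to 95 mm and grips with 3 to 60 N. Pads are 20 mm wide; open, the fingers measure 119 mm over their backs; the gripper's body (75 mm by 180 mm) begins 59 mm behind the grasp point.
Start: joints at [-1.322, 0.124, 1.65, -0, 1.367, -0.083], TCP at [211.702, -614.546, 222.656] pointing down, gripper open.
Joint ranges: [-2.61, 2.61], [-1.02, 2.33], [0.03, 2.71], [-1.35, 4.49], [0.32, 2.68], [-2.91, 2.91]. Speed limits (rad/s): [2.57, 2.57, 3.14, 3.14, 3.14, 3.14].

### API

Orientations are given as a rotation vector (axis times angle).
In Python, from bench import get_obs, optics, robot, nets gives the robot as it stands.
- The arm moves only by the tool move_arm, never from a script. Its argument "steps" is a list that holds one entry, the list of rows, each a list of 5 numbers: the shift along the world's x, y, z in units of 30 mm (1.0 is 30 mm), then the turn about the world's z in units of 8 degrees (1.0 is 8 degrees), then the closure, from -1 (fully open) to 1 (shut). In form: [[[dx, dy, dz, twist, grip], ...]]. A call has exactly 8 rows; each row shifts and turns the commanded pose from where the row before left it; what a row does not reach is not made up. A row lasts 1/10 s, in which the tool goes at most 50 mm and 8.59 degrees, less where a joint would pass 70% of its speed; a pose out of reach is approached as far as the arm can. A call is refused whole if a number of a shift passes 1 or a number of a turn 1, either way. A call with a gripper value outside its range is refused whole. The fingers move at their own pace and stop on an object; "newtons" is the grip in N (left out, the last holds). Time passes only in rows, so rows that do not move let the fingers close, or fill a call up. It gives the time, the measured TCP pose, the force and the opening at its end, in the units of the state.
- get_obs(): the state, without advancing time (a new reading comes with each control period).
- optics.capture(name): name is "scene" or "top"; returns the picture (480x640x3 uint8, blue, green, red); there is no depth.
- optics.camera_params(name): a dict with "K" (3x3 intrinsics, pixels), "T" (4x4, takes a point from camera to world coordinates). Camera axes: x right, y down, z forward; pixel columns grow to the right and rows downward; lengths in mm; the calibration is good to about 2 mm. A picture is of the moment at which its call begins. camera_params takes no time and is no camera call.
- robot.close_job(): hands the job in, once; it reports no verdict.
Trained networks look in the newest picture that a camera, given by its name, has taken for a name from the list of things; names that differ only in an ending like _2 or _b are one class to them, and where a whole thing is asked for, a point or a joint stands for the part that bears it (a point fixed in the world has none). Each returns a list of dicts, best first, with "score" (0 to 1); they miss things now and then, are a little off and sometimes report something else, mostly with a low value. They report only what shows in the picture. A call takes as long as a camera call.
- nets.trace(camera, target): "pixels" (480x640 bool, what is visible of it) and "centre" ([column, row] in pixels, amid what is visible of it).
The state is a dict: "time_s": time; "qpos": joint angles; "qd": joint speeds; "joint_efforts": joint torques, N m; "ee_pos": TCP position; "eef_rot": TCP orientation; "contact_force": force on the tool from outside, world axes, zero at the start; "moment": the same for the moment, N m; "width": opening from 0.0 (shut) to 1.0 (fully open).
Only numpy, scipy, OpenCV 4.12 (cv2) and the standard library are available. Lean on these libraries where they do the work, as an engineer would, in place of code of your own. Each camera call takes 0.05 s, during which the arm holds its last target.

## Working session

There is one attempt and no reset: what is moved stays moved. The work goes in short steps, Python scripts to look and compute and a tool call to move; the robot and the scene stay as the last step left them, time stands still between calls to the robot, and variables do not carry over. Pictures are saved under pics/ and viewed, and the job is handed in when it is done.

Besides the shell and the picture viewer there is one more tool, called after ">>>" in YAML: its name, and indented under it one key for each argument. move_arm: Moves the arm, as the interface text tells. Its arguments: {"type":"object","properties":{"steps":{"type":"array"},"newtons":{"type":"number"}},"required":["steps"]}

```bash
mkdir -p pics; ls; python3 - <<'E'
from bench import get_obs, optics, robot, nets
import cv2, numpy as np
for n in ("scene","top"):
    cv2.imwrite(f"pics/{n}0.png",optics.capture(n)); p=optics.camera_params(n); print(n,np.round(p["K"],1).tolist(),np.round(p["T"],3).tolist())
o=get_obs(); print({k:np.round(v,3).tolist() for k,v in o.items()}); print(robot.nose_length)
E
```

```text
pics
scene [[569.1, 0.0, 328.4], [0.0, 569.1, 233.7], [0.0, 0.0, 1.0]] [[-0.252, 0.622, -0.741, 1461.652], [0.968, 0.17, -0.186, 235.49], [0.01, -0.764, -0.645, 907.434], [0.0, 0.0, 0.0, 1.0]]
top [[601.8, 0.0, 322.7], [0.0, 601.8, 235.7], [0.0, 0.0, 1.0]] [[0.014, -0.997, 0.08, 459.106], [-1.0, -0.014, 0.01, -20.19], [-0.009, -0.08, -0.997, 1572.396], [0.0, 0.0, 0.0, 1.0]]
{'time_s': 0.1, 'qpos': [-1.322, 0.124, 1.652, -0.0, 1.367, -0.083], 'qd': [-0.0, -0.001, -0.002, -0.0, 0.0, 0.001], 'joint_efforts': [0.001, -41.889, -36.11, 0.078, 0.046, -0.0], 'ee_pos': [211.562, -614.021, 221.527], 'eef_rot': [-3.097, -0.518, 0.0], 'contact_force': [-0.095, 0.127, 0.186], 'moment': [-0.006, 0.06, -0.031], 'width': 1.001}
8.0
```

View pics/scene0.png

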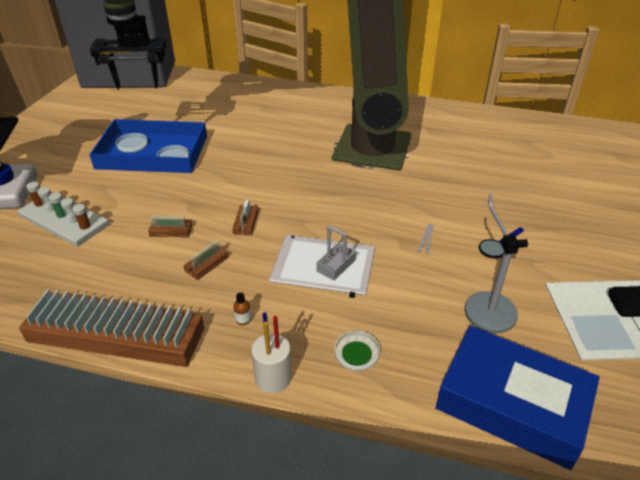

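View pics/top0.png

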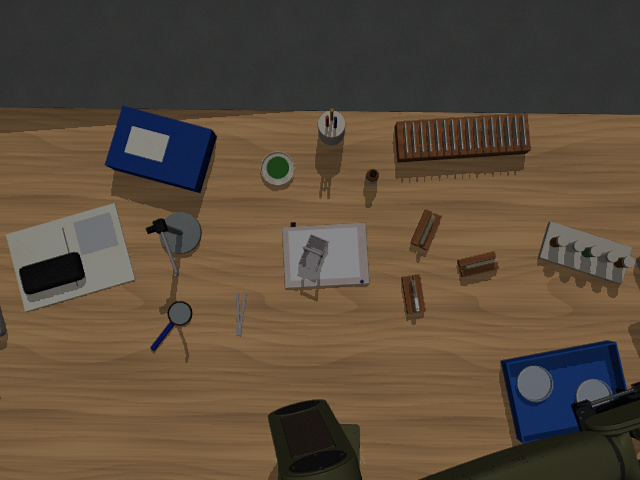

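The scene view shows the pad with the carrier at about (335,262), the hook stand foot at (491,312) with its arm running up to (490,200), and three wooden stands at (170,227), (206,260) and (245,217). In the top view these are at (312,258), (180,233), and (413,295), (425,230), (477,265). Next I'll zoom in and run the networks.

```bash
cat > h.py <<'E'
from bench import get_obs, optics, robot, nets
import cv2, numpy as np
P={n:optics.camera_params(n) for n in ("scene","top")}
def ray(cam,px):
    K,T=P[cam]["K"],P[cam]["T"]; d=T[:3,:3]@np.linalg.inv(K)@np.array([px[0],px[1],1.]); return T[:3,3],d/np.linalg.norm(d)
def atz(cam,px,z):
    o,d=ray(cam,px); return o+d*(z-o[2])/d[2]
def tri(p1,p2):
    o1,d1=ray("scene",p1);o2,d2=ray("top",p2)
    A=np.stack([d1,-d2],1); s=np.linalg.lstsq(A,o2-o1,rcond=None)[0]
    a,b=o1+d1*s[0],o2+d2*s[1]; return (a+b)/2,np.linalg.norm(a-b)
def proj(cam,X):
    K,T=P[cam]["K"],P[cam]["T"]; X=np.atleast_2d(X); c=(X-T[:3,3])@T[:3,:3]; u=c@K.T; return u[:,:2]/u[:,2:]
def crop(cam,img,x0,y0,x1,y1,s,name):
    cv2.imwrite(name,cv2.resize(img[y0:y1,x0:x1],None,fx=s,fy=s,interpolation=cv2.INTER_CUBIC))
E
python3 - <<'E'
from h import *
S=cv2.imread("pics/scene0.png");T=cv2.imread("pics/top0.png")
g=lambda i:np.clip(i.astype(float)*1.6,0,255).astype(np.uint8)
crop("s",g(S),140,190,380,310,3.3,"pics/c1.png")
crop("s",g(S),400,180,560,340,3.7,"pics/c2.png")
crop("t",g(T),270,200,510,330,3.3,"pics/c3.png")
crop("t",g(T),130,200,260,360,3.7,"pics/c4.png")
optics.capture("scene");optics.capture("top")
np.set_printoptions(suppress=True,precision=1)
for t in ["pad","carrier","slide","slide_window","hookstand","stand_a","hook_tip","slide_frosted_mid","carrier_bar"]:
  for c in ("scene","top"):
    try:
      for r in nets.trace(c,t)[:4]: print(t,c,round(r["score"],2),np.array(r["centre"]),r["pixels"].sum(), cv2.boundingRect(r["pixels"].astype(np.uint8)))
    except Exception as e: print(t,c,e)
print(get_obs()["time_s"])
E
```

```text
pad scene 0.63 [317.7 268.2] 3753 (269, 235, 106, 63)
pad top 0.68 [333.2 258.7] 4587 (281, 223, 88, 65)
carrier scene 0.79 [336.6 258.6] 1166 (317, 225, 39, 56)
carrier top 0.68 [315.6 250.2] 674 (299, 235, 30, 37)
slide top 0.68 [176.9 232.8] 1617 (147, 212, 54, 64)
slide top 0.67 [414.3 294.2] 132 (411, 281, 8, 29)
slide_window scene 0.68 [241.2 213.7] 90 (240, 209, 7, 20)
slide_window top 0.46 [411.7 288.2] 77 (410, 280, 7, 17)
hookstand scene 0.92 [496.1 302.7] 2705 (465, 194, 63, 140)
hookstand top 0.59 [177.  233.8] 1609 (146, 212, 55, 64)
stand_a scene 0.75 [169.6 229.9] 464 (149, 219, 43, 19)
stand_a scene 0.68 [250.  223.6] 395 (233, 205, 25, 30)
stand_a scene 0.67 [202.1 263.9] 616 (183, 249, 45, 31)
stand_a top 0.95 [408.7 293.5] 526 (402, 274, 23, 40)
stand_a top 0.72 [422.9 225.6] 506 (411, 210, 30, 40)
stand_a top 0.58 [476.  260.6] 620 (457, 251, 42, 27)
hook_tip scene 0.69 [205.2 265.5] 558 (184, 249, 45, 30)
hook_tip scene 0.64 [497.2 301.8] 2745 (464, 193, 64, 140)
hook_tip scene 0.44 [208.4 252.3] 391 (192, 239, 30, 29)
hook_tip scene 0.38 [428.9 238.9] 160 (419, 224, 14, 28)
hook_tip top 0.67 [427.3 229.9] 130 (419, 216, 15, 29)
hook_tip top 0.64 [175.  232.9] 1658 (146, 212, 56, 65)
hook_tip top 0.26 [472.1 266.4] 530 (458, 253, 40, 24)
slide_frosted_mid top 0.74 [177.6 232.4] 1658 (146, 212, 56, 64)
slide_frosted_mid top 0.67 [414.4 297.3] 134 (411, 281, 8, 30)
slide_frosted_mid top 0.56 [422.2 224.7] 520 (411, 210, 30, 40)
carrier_bar scene 0.45 [247.7 224.1] 476 (232, 205, 27, 30)
carrier_bar top 0.76 [310.9 250.8] 688 (299, 234, 29, 38)
1.1
```

View pics/c1.png

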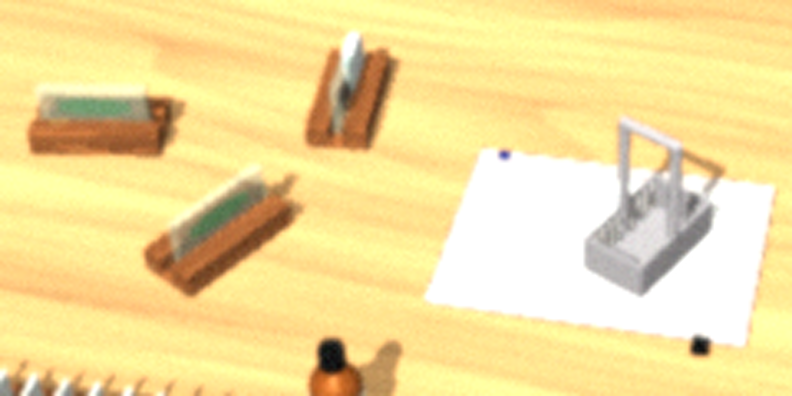

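View pics/c2.png

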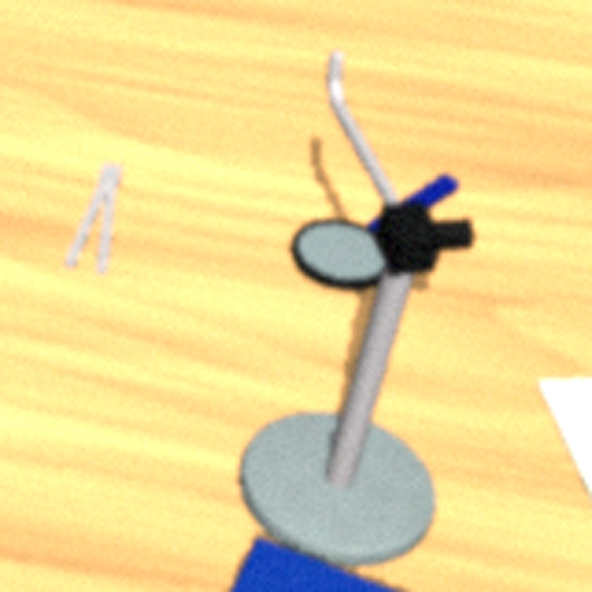

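View pics/c3.png

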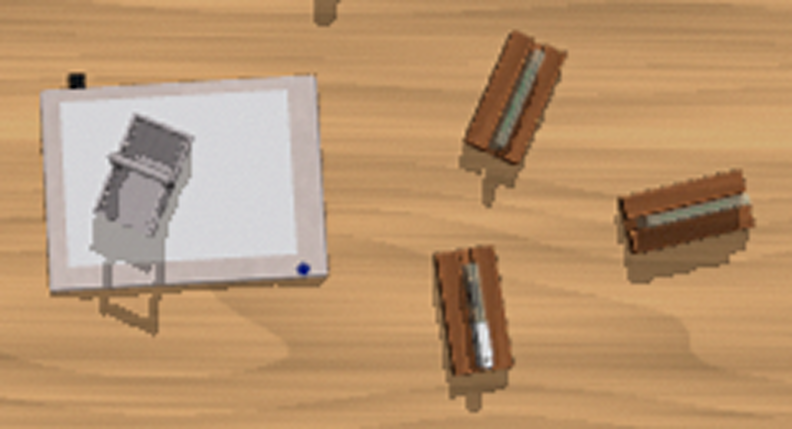

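View pics/c4.png

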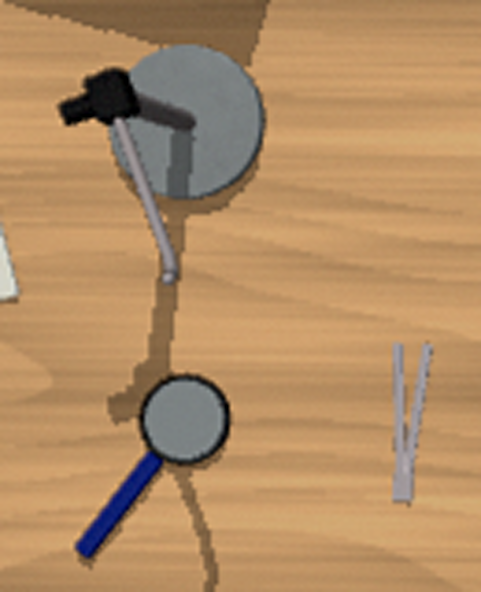

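```bash
python3 - <<'E'
from h import *
np.set_printoptions(suppress=True,precision=1)
for n,a,b in [("barA",(329.4,227),(322.4,255.5)),("barB",(345.2,234.8),(303.3,247)),("tip",(490.5,195.4),(175.7,275.1)),("arm@boss",(505.4,234),(163,232.4)),("boss",(510.3,244.3),(160.3,224.9)),("foot",(491.4,311.6),(181.4,231.9))]:
    p,e=tri(a,b); print(n,p,e)
# pad corners from c3
for q in [(42,90),(315,75),(327,275),(52,292)]: print("pad",atz("top",(q[0]/3.3+270,q[1]/3.3+200),8))
o=get_obs(); import scipy.spatial.transform as st
R=st.Rotation.from_rotvec(o["eef_rot"]).as_matrix(); print(R)
E
```

```text
barA [526.4  -1.7 112.4] 8.189416684800621
barB [546.9  41.8 116.4] 2.0226705999982006
tip [473.5 323.5 224. ] 4.259661973684481
arm@boss [570.5 359.  208.4] 2.7836054381758117
boss [588.4 369.3 199.6] 4.697634378739868
foot [588.4 368.5  10.7] 8.242812346909227
pad [604.6 100.    8. ]
pad [ 619.4 -115.8    8. ]
pad [ 461.8 -126.6    8. ]
pad [445.4  89.1   8. ]
[[ 0.9  0.3  0. ]
 [ 0.3 -0.9 -0. ]
 [-0.   0.  -1. ]]
```

```bash
python3 - <<'E'
from h import *
S=cv2.imread("pics/scene0.png");T=cv2.imread("pics/top0.png")
g=lambda i:np.clip(i.astype(float)*1.6,0,255).astype(np.uint8)
def two(img1,b1,img2,b2,s,name):
    a=cv2.resize(g(img1)[b1[1]:b1[3],b1[0]:b1[2]],None,fx=s,fy=s,interpolation=cv2.INTER_CUBIC)
    b=cv2.resize(g(img2)[b2[1]:b2[3],b2[0]:b2[2]],None,fx=s,fy=s,interpolation=cv2.INTER_CUBIC)
    h=max(len(a),len(b)); c=np.zeros((h,a.shape[1]+b.shape[1]+4,3),np.uint8); c[:len(a),:a.shape[1]]=a; c[:len(b),a.shape[1]+4:]=b; print(name,c.shape); cv2.imwrite(name,c)
two(S,(312,220,362,290),T,(295,225,340,295),8,"pics/d1.png")
two(S,(480,190,530,250),T,(145,215,205,285),7,"pics/d2.png")
two(S,(225,195,265,240),T,(395,265,435,320),10,"pics/d3.png")
E
```

```text
pics/d1.png (560, 764, 3)
pics/d2.png (490, 774, 3)
pics/d3.png (550, 804, 3)
```

View pics/d1.png

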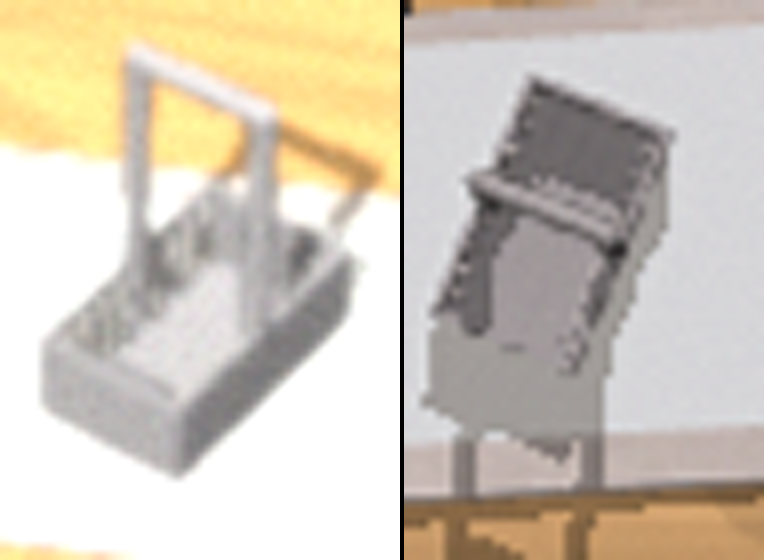

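View pics/d2.png

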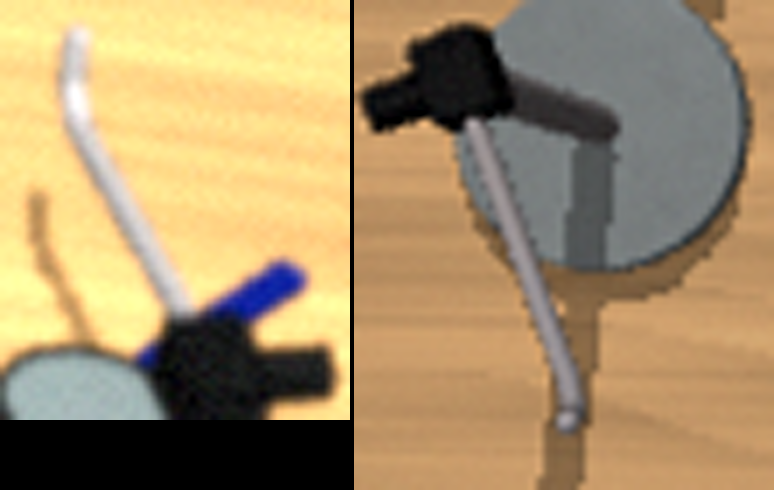

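View pics/d3.png

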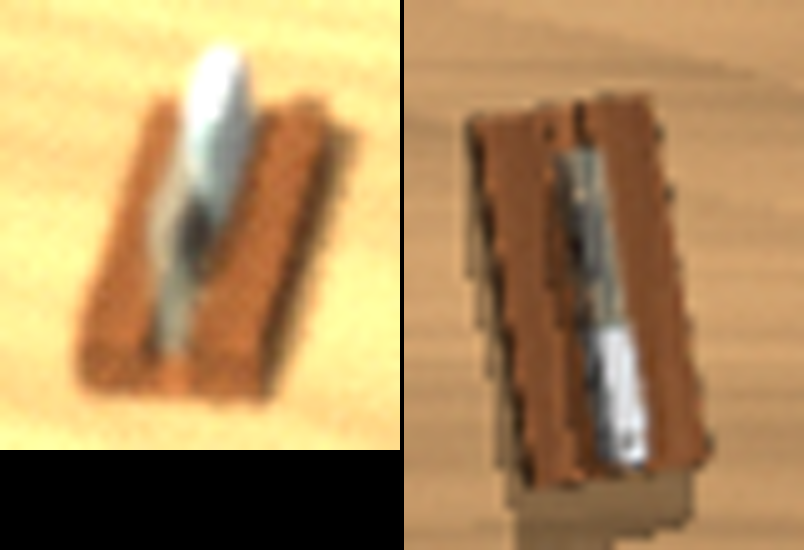

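```bash
cat > fit.py <<'E'
from h import *
from scipy.optimize import least_squares
np.set_printoptions(suppress=True,precision=2)
def cv(p,s,o): return ((p[0]+.5)/s-.5+o[0],(p[1]+.5)/s-.5+o[1])
def fit(obs,x0,zfree=False,name=""):
    # obs: (cam,px,local)
    def f(v):
        c,s=np.cos(v[2]),np.sin(v[2]); r=[]
        for cam,px,l in obs:
            X=[v[0]+c*l[0]-s*l[1],v[1]+s*l[0]+c*l[1],l[2]+(v[3] if zfree else 0)]
            r+=list(proj(cam,X)[0]-px)
        return np.array(r)
    q=least_squares(f,x0,loss="soft_l1"); print(name,q.x[:2],"yaw",np.degrees(q.x[2]),q.x[3:],"rms",np.sqrt(np.mean(f(q.x)**2))); print(f(q.x).reshape(-1,2).tolist() if 0 else np.round(f(q.x).reshape(-1,2),1).tolist()); return q.x
if __name__=="__main__":
    s=lambda p:("scene",cv(p,8,(312,220))); t=lambda p:("top",cv((p[0]-404,p[1]),8,(295,225)))
    o=[(*s((140,58)),(0,-21,106)),(*s((263,115)),(0,21,106)),(*s((45,348)),(42,-25,30)),(*s((178,412)),(42,25,30)),(*s((350,262)),(-42,25,30)),(*s((178,475)),(42,25,0)),(*s((47,405)),(42,-25,0)),(*s((350,310)),(-42,25,0)),
     (*t((480,184)),(0,23,106)),(*t((620,243)),(0,-23,106)),(*t((532,80)),(42,25,30)),(*t((672,132)),(42,-25,30)),(*t((425,400)),(-42,25,0)),(*t((565,460)),(-42,-25,0))]
    fit(o,[535,20,np.radians(-25),8],True,"carrier")
    s=lambda p:("scene",cv(p,7,(480,190))); t=lambda p:("top",cv((p[0]-354,p[1]),7,(145,215)))
    o=[(*s((77,33)),(-122,0,224)),(*t((567,424)),(-122,0,224)),(*s((185,310)),(-14,0,200)),(*t((475,124)),(-14,0,200)),(*s((76,102)),(-116,0,200)),("top",(180.5,232.4),(0,0,10)),(*s((205,355)),(0,0,203)),(*t((460,75)),(0,0,203))]
    fit(o,[588,368,0.35,0],True,"hook")
    t=lambda p:("top",cv((p[0]-404,p[1]),10,(395,265)));s=lambda p:("scene",cv(p,10,(225,195)))
    o=[(*t((470,115)),(-48,-23,20)),(*t((650,95)),(-48,23,20)),(*t((708,465)),(48,23,20)),(*t((530,487)),(48,-23,20)),(*s((80,350)),(-48,-23,20)),(*s((268,362)),(-48,23,20)),(*s((325,105)),(48,23,20)),(*s((160,95)),(48,-23,20))]
    # note local handedness: slide +x -> world -x, +y -> world -y
    o2=[(c,p,l) for c,p,l in o]
    for i in (0,): 
        o2=[(c,p,(l[0],l[1] if c=="top" else -l[1],l[2])) for c,p,l in o]
    fit(o2,[445,-150,np.pi,0],True,"stand_a")
    o=[(*t((583,152)),(-40,0,46)),(*t((605,328)),(6,0,46)),(*t((628,465)),(40,0,40))]
    fit(o,[445,-150,np.pi],False,"slide")
    o=[("top",cv(q,3.3,(270,200)),l) for q,l in zip([(42,90),(315,75),(327,275),(52,292)],[(80,110,8),(80,-110,8),(-80,-110,8),(-80,110,8)])]+[("scene",cv(q,3.3,(140,190)),l) for q,l in zip([(482,150),(775,187),(742,345),(428,300)],[(-80,-110,8),(-80,110,8),(80,110,8),(80,-110,8)])]
    fit(o,[530,-15,0.,0],True,"pad")
E
python3 fit.py
```

```text
carrier [534.87  20.81] yaw -21.651813230669763 [9.24] rms 2.5935588590580316
[[-0.3, -0.4], [0.1, -0.1], [-1.3, -1.5], [0.2, -0.2], [0.2, -1.9], [-0.0, 1.6], [-1.5, 1.0], [-0.3, 1.7], [-1.3, 1.0], [-1.3, 0.9], [-1.0, 0.3], [-0.4, 1.3], [0.3, -9.0], [0.6, -9.1]]
hook [586.44 366.56] yaw 20.15453943463066 [5.11] rms 0.9431832869101425
[[-0.1, -1.2], [-1.3, 0.7], [-0.3, 2.7], [-0.2, -1.0], [-1.3, 0.2], [-0.4, 0.2], [-0.3, -0.2], [-0.4, 0.1]]
stand_a [ 436.91 -237.24] yaw -170.18499402957178 [2.19] rms 0.6773391201681175
[[-0.5, 0.5], [-0.8, -0.3], [-0.3, -0.1], [-0.3, 0.5], [-0.9, -0.9], [-1.0, -0.9], [0.4, 0.9], [-0.9, 0.8]]
slide [ 422.31 -239.14] yaw 5030.767141169319 [] rms 18.280254566855966
[[-0.4, 35.7], [0.4, -0.0], [-0.0, -27.0]]
pad [533.14 -10.82] yaw 3.9423684923495443 [0.04] rms 0.8007713807714116
[[-1.3, 0.0], [0.1, -0.1], [0.1, 0.7], [-1.3, 0.2], [-1.1, -0.1], [-0.3, 0.4], [0.6, 0.2], [-2.1, -0.1]]
```

```bash
sed -i 's/,(\*t((425,400)),(-42,25,0)),(\*t((565,460)),(-42,-25,0))\]/]/; s/fit(o,\[445,-150,np.pi\],False/fit(o,[437,-238,-2.97],False/' fit.py; python3 fit.py | grep -A1 -E "carrier|slide"
```

```text
carrier [536.37  20.82] yaw -21.546267652060415 [10.48] rms 0.9959019425677694
[[-0.4, -0.4], [-0.1, -0.1], [-1.5, -1.5], [0.1, -0.2], [0.1, -1.9], [-0.1, 1.7], [-1.7, 1.1], [-0.5, 1.8], [-1.3, 0.4], [-1.3, 0.2], [-1.0, -0.3], [-0.4, 0.6]]
--
slide [ 433.39 -239.13] yaw -171.14841041052165 [] rms 0.24747285101909722
[[-0.2, -0.2], [0.4, 0.3], [-0.2, -0.1]]
```

Fitted poses from both views:

| Thing | x, y (mm) | Yaw (deg) | Other |
|---|---|---|---|
| Carrier | (536, 21) | -21.6 | |
| Hook stand | (586, 367) | 20 | hook_seat at about (504, 336) |
| Stand_a slide | (433–437, -238) | -171 | frosted end towards the robot, label facing world -y |
| Pad | (533, -11) | 4 | |

Now I'll move above the carrier.

>>> move_arm:
  steps:
    - [[0.45, 0.88, 0, -0.21, -1], [0.45, 0.88, 0, -0.21, -1], [0.45, 0.88, 0, -0.21, -1], [0.45, 0.88, 0, -0.21, -1], [0.45, 0.88, 0, -0.21, -1], [0.45, 0.88, 0, -0.21, -1], [0.45, 0.88, 0, -0.21, -1], [0.45, 0.88, 0, -0.21, -1]]
  newtons: 20

```text
time_s: 1.9
ee_pos: [320.1, -402.2, 222.8]
eef_rot: [3.138, 0.15, 0.0]
contact_force: [0.2, -1.0, 0.5]
width: 1.0
```

>>> move_arm:
  steps:
    - [[0.45, 0.88, 0, -0.21, -1], [0.45, 0.88, 0, -0.21, -1], [0.45, 0.88, 0, -0.21, -1], [0.45, 0.88, 0, -0.21, -1], [0.45, 0.88, 0, -0.21, -1], [0.45, 0.88, 0, -0.21, -1], [0.45, 0.88, 0, -0.21, -1], [0.45, 0.88, 0, -0.21, -1]]

```text
time_s: 2.7
ee_pos: [428.2, -191.0, 222.9]
eef_rot: [3.134, -0.218, 0.001]
contact_force: [0.3, -0.7, -0.5]
width: 0.999
```

>>> move_arm:
  steps:
    - [[0.45, 0.88, 0, -0.21, -1], [0.45, 0.88, 0, -0.21, -1], [0.45, 0.88, 0, -0.21, -1], [0.45, 0.88, 0, -0.21, -1], [0.45, 0.88, 0, -0.21, -1], [0.45, 0.88, 0, -0.21, -1], [0.45, 0.88, 0, -0.21, -1], [0.45, 0.88, 0, -0.21, -1]]

```text
time_s: 3.5
ee_pos: [536.2, 20.3, 222.8]
eef_rot: [3.087, -0.582, 0.001]
contact_force: [0.3, 0.2, -0.7]
width: 0.998
```

```bash
python3 - <<'E'
from h import *
a=optics.capture("scene");b=optics.capture("top")
g=lambda i:np.clip(i.astype(float)*1.6,0,255).astype(np.uint8)
A=cv2.resize(g(a)[130:330,260:440],None,fx=2.2,fy=2.2,interpolation=2);B=cv2.resize(g(b)[150:350,230:410],None,fx=2.2,fy=2.2,interpolation=2)
cv2.imwrite("pics/e1.png",np.hstack([A,B]))
E
```

```text
(no output)
```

View pics/e1.png

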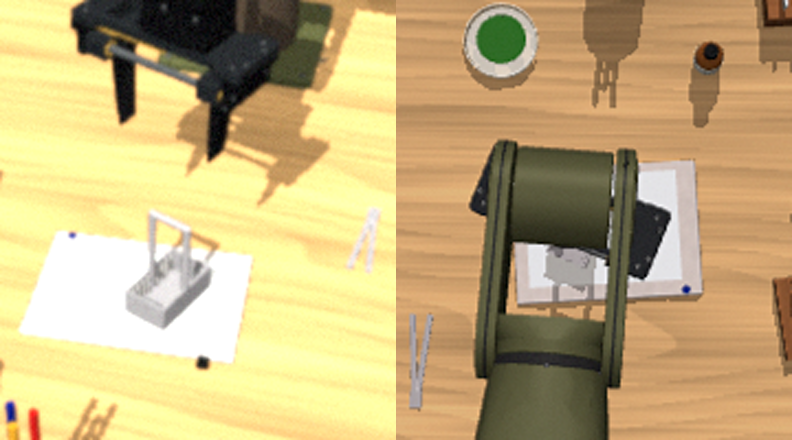

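The left half (scene) shows both fingers, at (123,110) and (215,150), aligned with and straddling the hoop below. Descending to grip the uprights.

>>> move_arm:
  steps:
    - [[0, 0, -0.7, 0, -1], [0, 0, -0.7, 0, -1], [0, 0, -0.7, 0, -1], [0, 0, -0.7, 0, -1], [0, 0, -0.7, 0, -1], [0, 0, -0.7, 0, -1], [0, 0, -0.33, 0, -1], [0, 0, 0, 0, -1]]

```text
time_s: 4.4
ee_pos: [534.3, 18.6, 85.1]
eef_rot: [3.087, -0.581, -0.005]
contact_force: [-0.5, 0.2, -0.0]
width: 1.002
```

>>> move_arm:
  steps:
    - [[0, 0, 0, 0, -0.3], [0, 0, 0, 0, 0.0], [0, 0, 0, 0, 0.3], [0, 0, 0, 0, 0.3], [0, 0, 0, 0, 0.3], [0, 0, 0, 0, 0.3], [0, 0, 0, 0, 0.3], [0, 0, 0, 0, 0.3]]
  newtons: 20

```text
time_s: 5.2
ee_pos: [535.9, 19.2, 86.9]
eef_rot: [-3.087, 0.581, -0.001]
contact_force: [1.2, 1.5, 1.2]
width: 0.528
```

>>> move_arm:
  steps:
    - [[0, 0, 0.3, 0, 0.3], [0, 0, 0.7, 0, 0.3], [0, 0, 0.7, 0, 0.3], [0, 0, 0.7, 0, 0.3], [0, 0, 0.7, 0, 0.3], [0, 0, 0.7, 0, 0.3], [0, 0, 0.7, 0, 0.3], [0, 0, 0.3, 0, 0.3]]

```text
time_s: 6.0
ee_pos: [536.5, 18.9, 233.4]
eef_rot: [-3.087, 0.581, -0.005]
contact_force: [0.7, 0.2, -1.2]
width: 0.526
```

>>> move_arm:
  steps:
    - [[-0.24, 0.6, 0, 0.32, 0.3], [-0.24, 0.6, 0, 0.32, 0.3], [-0.24, 0.6, 0, 0.32, 0.3], [-0.24, 0.6, 0, 0.32, 0.3], [-0.24, 0.6, 0, 0.32, 0.3], [-0.24, 0.6, 0, 0.32, 0.3], [-0.24, 0.6, 0, 0.32, 0.3], [-0.24, 0.6, 0, 0.32, 0.3]]

```text
time_s: 6.8
ee_pos: [477.2, 163.6, 230.0]
eef_rot: [3.141, -0.02, -0.002]
contact_force: [-0.5, -0.2, -1.2]
width: 0.525
```

```bash
cat >> h.py <<'E'
def two(ca,cb,s,name):
    a=optics.capture("scene");b=optics.capture("top")
    g=lambda i:np.clip(i.astype(float)*1.6,0,255).astype(np.uint8)
    A=cv2.resize(g(a)[ca[1]:ca[3],ca[0]:ca[2]],None,fx=s,fy=s,interpolation=2);B=cv2.resize(g(b)[cb[1]:cb[3],cb[0]:cb[2]],None,fx=s,fy=s,interpolation=2)
    h=max(len(A),len(B)); f=lambda i:np.pad(i,((0,h-len(i)),(0,0),(0,0)))
    cv2.imwrite(name,np.hstack([f(A),f(B)]))
    return a,b
E
python3 - <<'E'
from h import *
two((330,80,530,280),(140,170,340,370),2,"pics/f1.png"); print(get_obs()["contact_force"],get_obs()["width"])
E
```

```text
[ 0.53950291 -0.79623138 -1.41275194] 0.525760747735065
```

View pics/f1.png

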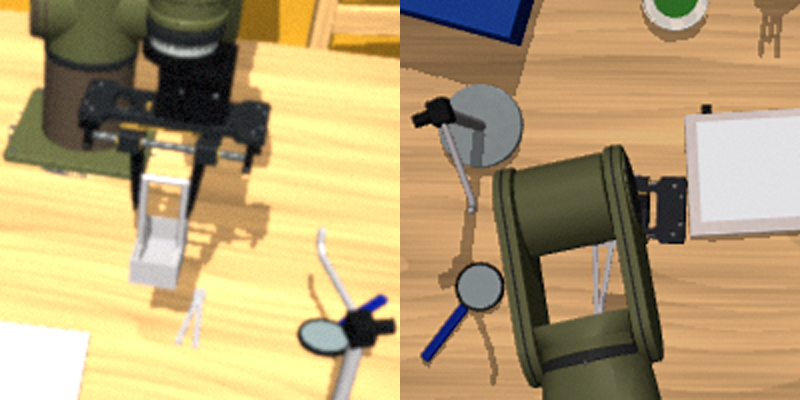

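The left half shows the carrier held upright between the fingers at (160,230), with the hook tip at (322,240). Continuing to the spot beyond the tip.

>>> move_arm:
  steps:
    - [[-0.24, 0.6, 0, 0.32, 0.3], [-0.24, 0.6, 0, 0.32, 0.3], [-0.24, 0.6, 0, 0.32, 0.3], [-0.24, 0.6, 0, 0.32, 0.3], [-0.24, 0.6, 0.1, 0.32, 0.3], [-0.24, 0.6, 0.1, 0.32, 0.3], [-0.24, 0.6, 0.1, 0.32, 0.3], [-0.24, 0.58, 0, 0.36, 0.3]]

```text
time_s: 7.7
ee_pos: [420.7, 306.5, 239.8]
eef_rot: [3.093, 0.546, 0.0]
contact_force: [-0.4, -0.0, -0.9]
width: 0.527
```

```bash
python3 - <<'E'
from h import *
two((400,100,540,300),(130,190,270,390),2.9,"pics/f2.png"); print(get_obs()["ee_pos"],get_obs()["eef_rot"])
E
```

```text
[420.08675815 307.12524609 239.42746466] [ 3.09334450e+00  5.47044209e-01 -9.24342236e-04]
```

View pics/f2.png

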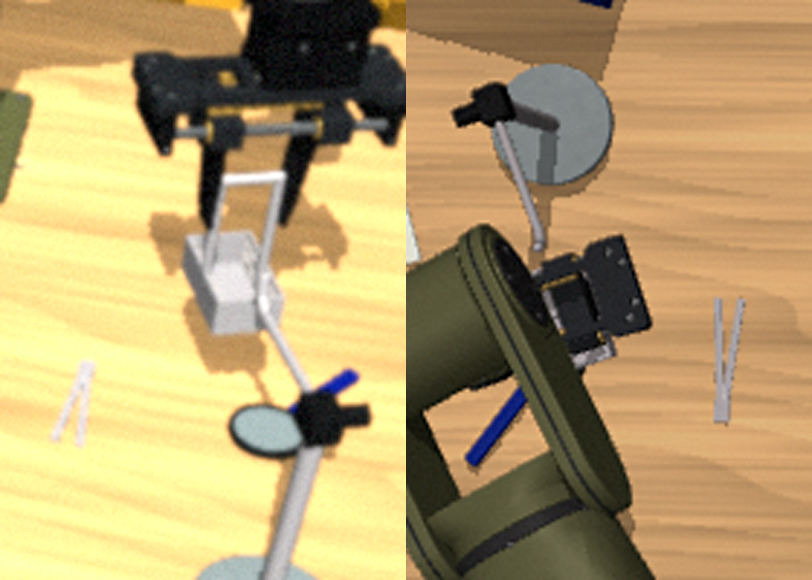

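```bash
python3 - <<'E'
from h import *
np.set_printoptions(suppress=True,precision=1)
o=get_obs(); t=o["ee_pos"]; a=2*np.arctan2(o["eef_rot"][1],o["eef_rot"][0])-np.pi/2; print(np.degrees(a))
y=np.array([np.cos(a),np.sin(a),0])
for dz in (24,27,30): print(proj("scene",[t+y*21+[0,0,dz],t-y*21+[0,0,dz]]).ravel())
print("tip/arm",proj("scene",[[471.9,324.5,224],[503.8,336.2,200],[573,361.8,200]]).ravel())
for px in ((476.5,162.8),(497.6,160.7)): print(atz("scene",px,t[2]+27))
E
```

```text
-69.94237328065176
[476.2 164.4 496.  163.5]
[476.4 163.2 496.3 162.3]
[476.7 162.  496.6 161.1]
tip/arm [490.  195.1 492.9 214.7 505.2 238.5]
[425.7 287.4 266.4]
[405.9 329.3 266.4]
```

>>> move_arm:
  steps:
    - [[0.35, 0.12, 0, 0, 0.3], [0.35, 0.12, 0, 0, 0.3], [0.35, 0.12, 0, 0, 0.3], [0.35, 0.12, 0, 0, 0.3], [0.35, 0.12, 0, 0, 0.3], [0.35, 0.12, 0, 0, 0.3], [0.35, 0.12, 0, 0, 0.3], [0.35, 0.12, 0, 0, 0.3]]

```text
time_s: 8.6
ee_pos: [505.4, 335.6, 239.7]
eef_rot: [3.094, 0.545, -0.0]
contact_force: [-0.2, -0.1, -1.2]
width: 0.529
```

```bash
python3 - <<'E'
from h import *
two((440,120,540,280),(130,190,230,350),3.7,"pics/f3.png"); print(get_obs()["ee_pos"],get_obs()["contact_force"],get_obs()["moment"])
E
```

```text
[505.68518144 335.55275049 239.58526945] [-0.29395968  0.40582193 -2.10646267] [-0.00798654  0.03550043 -0.02327704]
```

View pics/f3.png

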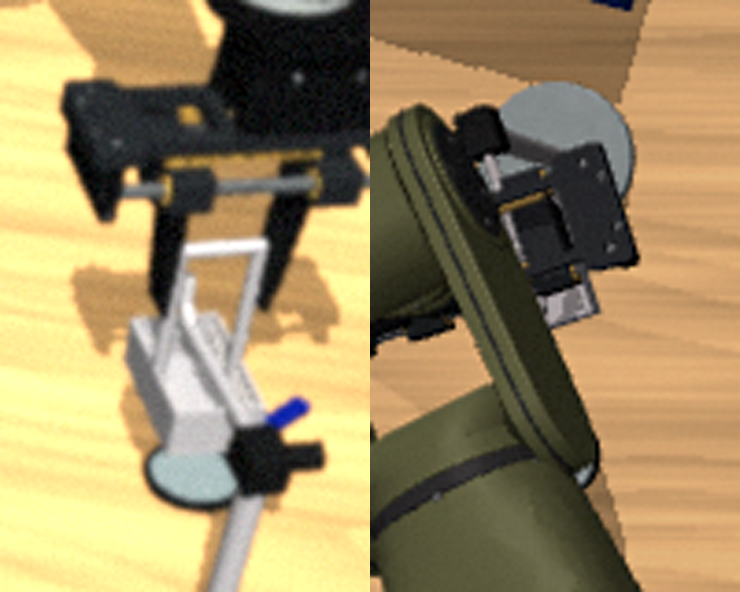

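```bash
python3 - <<'E'
from h import *
np.set_printoptions(suppress=True,precision=1)
for px in ((490.8,187.2),(511.6,185.6)): print(atz("scene",px,266.6))
print(proj("scene",[505.7,335.5,266.6]), proj("scene",[505.7,335.5,208]))
E
```

```text
[506.5 319.5 266.6]
[490.2 358.6 266.6]
[[499.3 188.2]] [[493.3 212.1]]
```

The scene crop shows the hook arm passing through the hoop opening, with its tip at (190,283) between the uprights and below the bar. Lowering.

>>> move_arm:
  steps:
    - [[0.06, -0.02, 0, 0, 0.3], [0.06, -0.02, -0.1, 0, 0.3], [0, 0, -0.3, 0, 0.3], [0, 0, -0.3, 0, 0.3], [0, 0, -0.3, 0, 0.3], [0, 0, -0.3, 0, 0.3], [0, 0, -0.2, 0, 0.3], [0, 0, 0, 0, 0.3]]

```text
time_s: 9.5
ee_pos: [507.3, 333.7, 193.0]
eef_rot: [3.093, 0.545, -0.004]
contact_force: [-0.6, -0.1, -2.3]
width: 0.529
```

```bash
python3 - <<'E'
from h import *
two((440,120,540,280),(130,190,230,350),3.7,"pics/f4.png"); print(get_obs()["ee_pos"],get_obs()["contact_force"],get_obs()["moment"])
E
```

```text
[508.11926931 334.11081262 194.69536083] [-0.71860814 -0.20781664 -2.3176134 ] [-0.0308008  -0.02509714 -0.00963931]
```

View pics/f4.png

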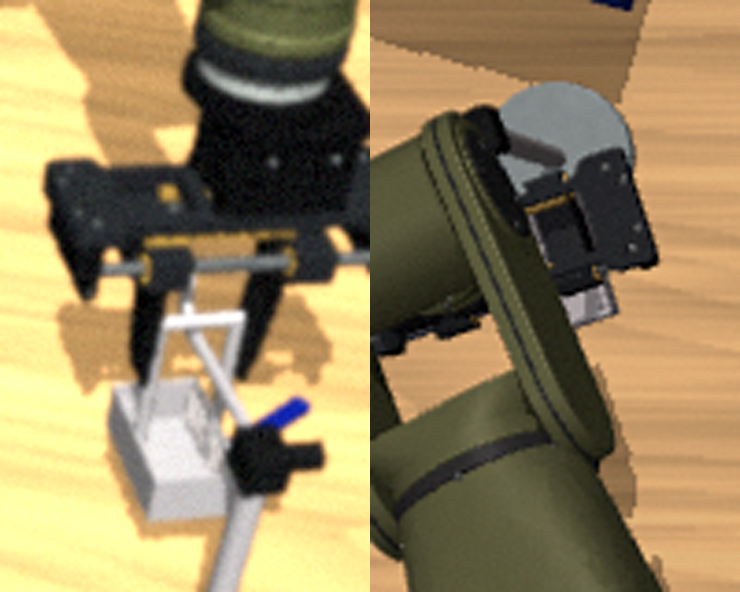

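The hook tip at (190,290) now shows above the bar, and the arm emerges under it. Lowering slowly to contact.

>>> move_arm:
  steps:
    - [[0, 0, -0.1, 0, 0.3], [0, 0, -0.1, 0, 0.3], [0, 0, -0.05, 0, 0.3], [0, 0, -0.05, 0, 0.3], [0, 0, -0.03, 0, 0.3], [0, 0, -0.03, 0, 0.3], [0, 0, 0, 0, 0.3], [0, 0, 0, 0, 0.3]]

```text
time_s: 10.4
ee_pos: [508.1, 334.1, 184.0]
eef_rot: [-3.094, -0.545, -0.0]
contact_force: [0.2, -1.4, -0.7]
width: 0.526
```

```bash
python3 - <<'E'
from h import *
for i in range(3):
  a=optics.capture("scene"); o=get_obs();print(o["ee_pos"],o["contact_force"],o["moment"])
E
```

```text
[508.15684901 334.09073984 184.05360107] [-0.11615599  0.2445382  -2.00743039] [-0.040421    0.01049577  0.00248737]
[508.16531064 334.07623094 184.07867655] [-0.30006375  0.70228298 -1.07017784] [ 0.00303402 -0.0041942  -0.00071123]
[508.16475047 334.10161127 184.11683865] [-0.00911482  0.42981759 -2.3089068 ] [-0.01197821  0.00340666  0.00885167]
```

>>> move_arm:
  steps:
    - [[0, 0, -0.05, 0, 0.3], [0, 0, -0.03, 0, 0.3], [0, 0, -0.03, 0, 0.3], [0, 0, -0.02, 0, 0.3], [0, 0, 0, 0, 0.3], [0, 0, 0, 0, 0.3], [0, 0, 0, 0, 0.3], [0, 0, 0, 0, 0.3]]

```text
time_s: 11.35
ee_pos: [508.1, 334.1, 180.1]
eef_rot: [3.094, 0.545, 0.0]
contact_force: [-0.1, 0.5, -1.9]
width: 0.529
```

```bash
python3 - <<'E'
from h import *
for i in range(3):
  a=optics.capture("scene"); o=get_obs();print(o["ee_pos"],o["contact_force"],o["moment"])
E
```

```text
[508.09820113 334.07264961 180.0508326 ] [ 0.54756291  0.15216741 -1.52391111] [ 0.05569428  0.01830876 -0.00141674]
[508.10784694 334.03637718 180.08752767] [ 0.12473213 -0.23849225 -1.47283465] [-0.00544899  0.02024739  0.03151874]
[508.10140999 334.0396249  180.06237251] [-0.45242014  0.65665386 -1.17669295] [-0.01256776  0.02152511 -0.01274837]
```

>>> move_arm:
  steps:
    - [[0, 0, -0.03, 0, 0.3], [0, 0, -0.03, 0, 0.3], [0, 0, -0.03, 0, 0.3], [0, 0, -0.03, 0, 0.3], [0, 0, 0, 0, 0.3], [0, 0, 0, 0, 0.3], [0, 0, 0, 0, 0.3], [0, 0, 0, 0, 0.3]]

```text
time_s: 12.3
ee_pos: [508.7, 334.4, 179.2]
eef_rot: [-3.093, -0.545, -0.003]
contact_force: [-3.4, -3.2, 9.0]
width: 0.528
```

```bash
python3 - <<'E'
from h import *
two((440,120,540,280),(130,190,230,350),3.7,"pics/f5.png")
for i in range(2):
  o=get_obs();print(o["ee_pos"],o["contact_force"],o["moment"]);optics.capture("scene")
E
```

```text
[508.73290921 334.3741874  179.22771351] [-4.00186105 -2.0678572   8.0929686 ] [-0.2590292   0.57641086  0.05151012]
[508.73135632 334.35841184 179.21257753] [-3.82756625 -2.4968324   8.2942103 ] [-0.33003746  0.57615509  0.00438315]
```

View pics/f5.png

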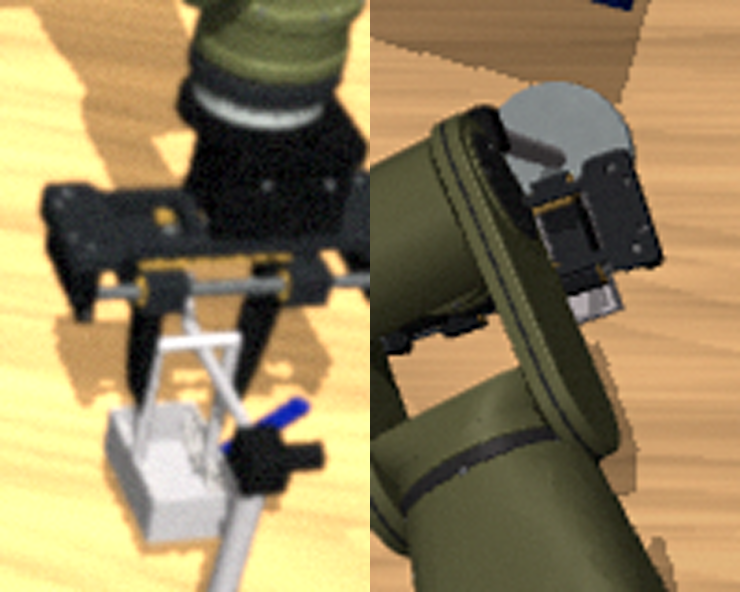

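Contact now: about 8–10 N up, with the TCP at z=179, where the seat was expected. Easing off 2 mm, then opening.

>>> move_arm:
  steps:
    - [[0, 0, 0.03, 0, 0.3], [0, 0, 0.03, 0, 0.3], [0, 0, 0, 0, 0.3], [0, 0, 0, 0, 0.3], [0, 0, 0, 0, -0.1], [0, 0, 0, 0, -0.15], [0, 0, 0, 0, -0.2], [0, 0, 0, 0, -0.3]]

```text
time_s: 13.3
ee_pos: [507.9, 333.9, 177.5]
eef_rot: [3.094, 0.545, -0.001]
contact_force: [-0.3, -0.5, -0.3]
width: 0.63
```

>>> move_arm:
  steps:
    - [[0, 0, 0, 0, -0.5], [0, 0, 0, 0, -0.7], [0, 0, 0, 0, -0.9], [0, 0, 0, 0, -0.9], [0, 0, 0, 0, -0.9], [0, 0, 0, 0, -0.9], [0, 0, 0, 0, -0.9], [0, 0, 0, 0, -0.9]]

```text
time_s: 14.1
ee_pos: [508.1, 334.1, 178.3]
eef_rot: [-3.094, -0.545, -0.0]
contact_force: [-0.2, -0.5, -0.3]
width: 0.949
```

```bash
python3 - <<'E'
from h import *
two((440,120,540,280),(130,190,230,350),3.7,"pics/f6.png")
for i in range(2):
  o=get_obs();print(o["ee_pos"],o["contact_force"],o["moment"],o["width"])
E
```

```text
[508.10494226 334.06469842 178.27660032] [-0.33156842 -0.2007415   0.08098495] [ 0.0057974  -0.00799386 -0.02025666] 0.9490318448013089
[508.10494226 334.06469842 178.27660032] [-0.33156842 -0.2007415   0.08098495] [ 0.0057974  -0.00799386 -0.02025666] 0.9490318448013089
```

View pics/f6.png

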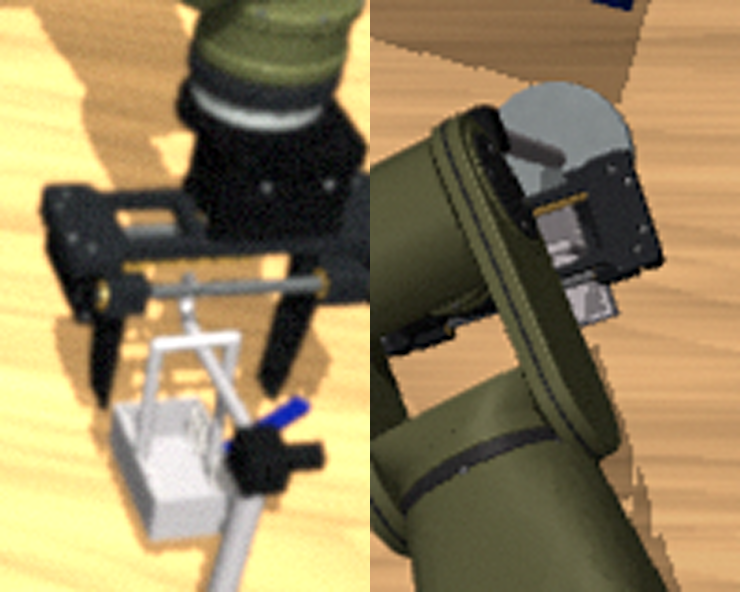

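The carrier hangs free on the hook with the fingers open and no force on the tool. Retreating upwards, then going to the slide.

>>> move_arm:
  steps:
    - [[0, 0, 0.1, 0, -1], [0, 0, 0.3, 0, -1], [0, 0, 0.4, 0, -1], [0, 0, 0.4, 0, -1], [0, 0, 0.4, 0, -1], [0, 0, 0.4, 0, -1], [0, 0, 0.4, 0, -1], [0, 0, 0.4, 0, -1]]

```text
time_s: 15.0
ee_pos: [508.1, 334.1, 263.5]
eef_rot: [-3.094, -0.545, -0.001]
contact_force: [-0.3, -0.1, -0.2]
width: 0.999
```

>>> move_arm:
  steps:
    - [[-0.13, -0.8, 0, -0.056, -1], [-0.13, -0.8, 0, -0.056, -1], [-0.13, -0.8, 0, -0.056, -1], [-0.13, -0.8, 0, -0.056, -1], [-0.13, -0.8, 0, -0.056, -1], [-0.13, -0.8, 0, -0.056, -1], [-0.13, -0.8, 0, -0.056, -1], [-0.13, -0.8, 0, -0.056, -1]]

```text
time_s: 15.8
ee_pos: [476.6, 141.1, 262.9]
eef_rot: [3.11, 0.447, 0.001]
contact_force: [1.0, 0.3, 0.7]
width: 1.0
```

>>> move_arm:
  steps:
    - [[-0.13, -0.8, 0, -0.056, -1], [-0.13, -0.8, 0, -0.056, -1], [-0.13, -0.8, 0, -0.056, -1], [-0.13, -0.8, 0, -0.056, -1], [-0.13, -0.8, 0, -0.056, -1], [-0.13, -0.8, 0, -0.056, -1], [-0.13, -0.8, 0, -0.056, -1], [-0.13, -0.8, 0, -0.056, -1]]

```text
time_s: 16.6
ee_pos: [445.4, -50.9, 262.9]
eef_rot: [3.122, 0.35, 0.001]
contact_force: [0.3, 0.6, -0.1]
width: 0.999
```

```bash
python3 - <<'E'
from h import *
two((430,150,550,340),(130,190,250,380),3.1,"pics/g1.png")
o=get_obs();print(o["ee_pos"],o["contact_force"],o["width"])
E
```

```text
[445.42010013 -51.75248454 262.85740435] [-0.72182919  0.39100218  1.15693182] 0.9991428915676069
```

View pics/g1.png

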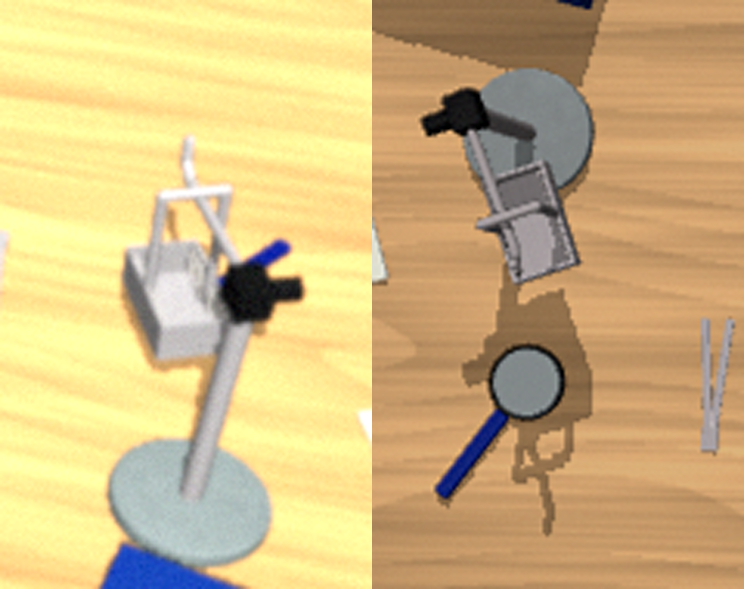

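The carrier is hanging on the hook arm well inside the upturned end: in the top half the bar is at (478–555, 208–225) and the arm passes under it. It sits a little off-centre but is stable. On to the slide.

>>> move_arm:
  steps:
    - [[-0.13, -0.8, 0, -0.056, -1], [-0.13, -0.8, 0, -0.056, -1], [-0.13, -0.8, -0.2, -0.056, -1], [-0.13, -0.8, -0.4, -0.056, -1], [-0.13, -0.8, -0.6, -0.056, -1], [-0.13, -0.8, -0.8, -0.056, -1], [-0.13, -0.78, -1, -0.056, -1], [-0.13, -0.76, -1, -0.056, -1]]

```text
time_s: 17.5
ee_pos: [415.1, -240.6, 142.1]
eef_rot: [3.131, 0.253, 0.002]
contact_force: [0.7, -0.9, -0.0]
width: 1.001
```

```bash
python3 - <<'E'
from h import *
two((170,110,320,280),(340,200,490,370),2.6,"pics/g2.png")
o=get_obs();print(o["ee_pos"],o["contact_force"],o["width"],np.degrees(2*np.arctan(o["eef_rot"][1]/o["eef_rot"][0]))-90)
E
```

```text
[ 412.07552791 -239.36320241  137.92887403] [-0.2853271   0.29108002  0.03170405] 0.9958528729979432 -80.90855467938258
```

View pics/g2.png

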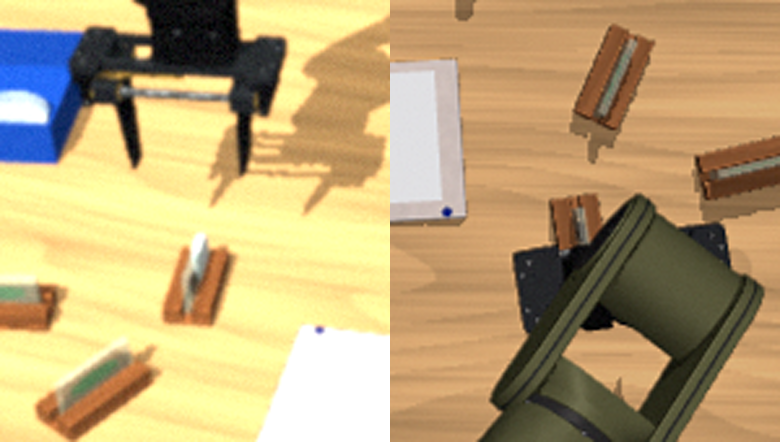

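Fingers at (130,165) and (245,170) in the scene half straddle the slide's frosted end at (200,245). Descending.

>>> move_arm:
  steps:
    - [[0, 0, -0.6, 0, -1], [0, 0, -0.6, 0, -1], [0, 0, -0.6, 0, -1], [0, 0, -0.6, 0, -0.8], [0, 0, -0.6, 0, -0.4], [0, 0, -0.5, 0, 0], [0, 0, -0.2, 0, 0.3], [0, 0, 0, 0, 0.4]]

```text
time_s: 18.4
ee_pos: [415.0, -239.3, 31.6]
eef_rot: [-3.131, -0.254, 0.0]
contact_force: [0.6, 0.2, -0.7]
width: 0.635
```

```bash
python3 - <<'E'
from h import *
two((190,150,290,260),(370,240,470,350),3.9,"pics/g3.png")
o=get_obs();print(o["ee_pos"],o["contact_force"],o["width"],np.degrees(2*np.arctan(o["eef_rot"][1]/o["eef_rot"][0]))-90)
t=o["ee_pos"]; a=np.radians(-80.9); y=np.array([np.cos(a),np.sin(a),0])
for w in (-14,14): print(proj("scene",t+y*w-[0,0,8]))
print(proj("scene",[414.3,-241.9,26]),proj("scene",[414.3,-241.9,46]))
E
```

```text
[ 415.56762181 -240.22920695   32.59072651] [-0.36533954  0.04566902  0.23221776] 0.55062409157725 -80.74834800816308
[[252.22666368 211.3583057 ]]
[[241.26724117 210.61488928]]
[[246.25355107 210.1383768 ]] [[245.58905279 203.80268852]]
```

View pics/g3.png

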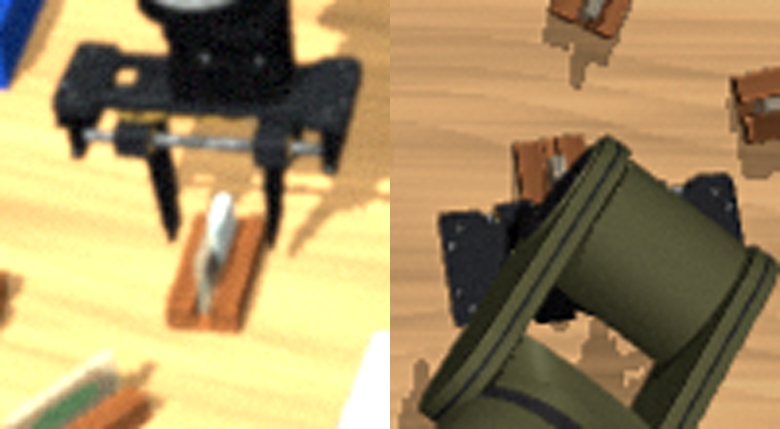

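>>> move_arm:
  steps:
    - [[0, 0, 0, 0, 0.4], [0, 0, 0, 0, 0.6], [0, 0, 0, 0, 0.7], [0, 0, 0, 0, 0.8], [0, 0, 0, 0, 0.9], [0, 0, 0, 0, 0.95], [0, 0, 0, 0, 1], [0, 0, 0, 0, 1]]
  newtons: 4

```text
time_s: 19.3
ee_pos: [414.5, -240.2, 31.3]
eef_rot: [3.131, 0.252, -0.0]
contact_force: [-0.2, 0.1, 0.3]
width: 0.085
```

```bash
python3 - <<'E'
from h import *
two((190,150,290,260),(370,240,470,350),3.9,"pics/g4.png")
o=get_obs();print(o["ee_pos"],o["contact_force"],o["width"],o["moment"])
E
```

```text
[ 414.49126248 -240.19115508   31.2835231 ] [-0.46972009  0.01911613  0.73795928] 0.08552756089345709 [-0.05868096  0.07972733  0.00462514]
```

View pics/g4.png

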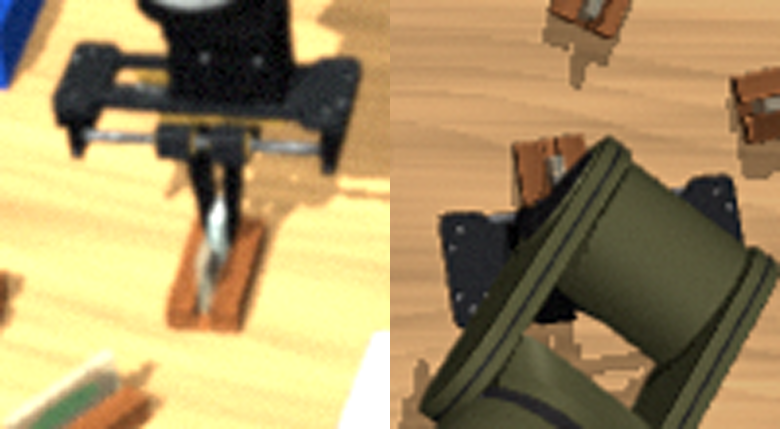

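Gripped: width 8.1 mm and no sideways load. My plan, since the arm can only turn about the vertical:

1. Stand the slide on the cleared pad.
2. Tip it gently over towards +y, so the label faces up, touching only the frosted end.
3. Grasp it again across its long edges at the frosted end.

Lifting now.

>>> move_arm:
  steps:
    - [[0, 0, 0, 0, 1], [0, 0, 0, 0, 1], [0, 0, 0.3, 0, 1], [0, 0, 0.5, 0, 1], [0, 0, 0.6, 0, 1], [0, 0, 0.6, 0, 1], [0, 0, 0.6, 0, 1], [0, 0, 0.4, 0, 1]]
  newtons: 15

```text
time_s: 20.2
ee_pos: [415.1, -240.3, 123.3]
eef_rot: [3.13, 0.252, 0.003]
contact_force: [0.0, -0.2, 0.5]
width: 0.081
```

>>> move_arm:
  steps:
    - [[0.34, 0.83, 0, 0, 1], [0.34, 0.83, 0, 0, 1], [0.34, 0.83, 0, 0, 1], [0.34, 0.83, 0, 0, 1], [0.34, 0.83, 0, 0, 1], [0.34, 0.83, 0, 0, 1], [0.34, 0.83, 0, 0, 1], [0.37, 0.83, 0, 0, 1]]

```text
time_s: 21.0
ee_pos: [497.0, -39.7, 121.4]
eef_rot: [-3.131, -0.252, 0.001]
contact_force: [0.4, -0.9, -0.2]
width: 0.086
```

```bash
python3 - <<'E'
from h import *
two((240,130,390,310),(260,200,410,380),2.6,"pics/g5.png")
o=get_obs();print(o["ee_pos"],o["contact_force"],o["width"],o["moment"],o["time_s"])
E
```

```text
[497.59510422 -38.70009873 121.49294234] [-0.45824638 -0.42622096 -0.31132454] 0.07966638170625132 [0.03558553 0.05662972 0.01103143] 21.1
```

View pics/g5.png

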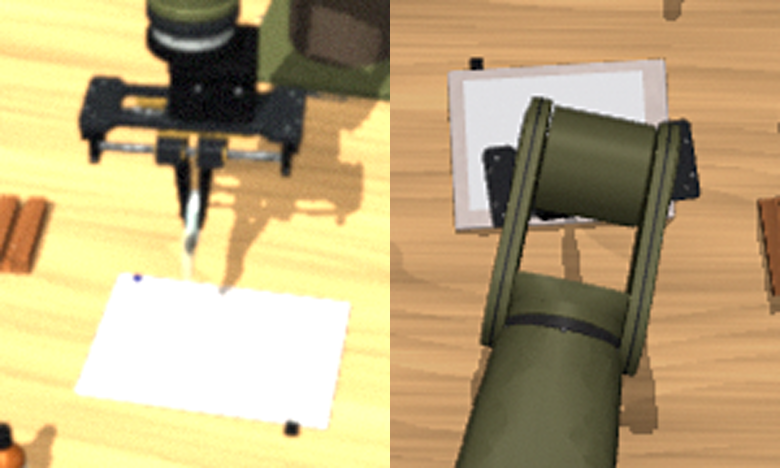

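The slide is held upright (scene half: frosted part at (195,225), window towards the camera) above the cleared pad. Lowering.

>>> move_arm:
  steps:
    - [[0, 0, -0.5, 0, 1], [0, 0, -0.6, 0, 1], [0, 0, -0.6, 0, 1], [0, 0, -0.5, 0, 1], [0, 0, -0.4, 0, 1], [0, 0, -0.2, 0, 1], [0, 0, 0, 0, 1], [0, 0, 0, 0, 1]]

```text
time_s: 21.9
ee_pos: [497.4, -41.1, 37.7]
eef_rot: [3.131, 0.252, 0.001]
contact_force: [0.9, -0.2, 0.2]
width: 0.082
```

>>> move_arm:
  steps:
    - [[0, 0, -0.03, 0, 1], [0, 0, -0.03, 0, 1], [0, 0, -0.02, 0, 1], [0, 0, -0.02, 0, 1], [0, 0, -0.02, 0, 1], [0, 0, 0, 0, 1], [0, 0, 0, 0, 1], [0, 0, 0, 0, 1]]

```text
time_s: 22.7
ee_pos: [497.0, -41.0, 33.7]
eef_rot: [3.131, 0.252, 0.0]
contact_force: [-0.3, 0.4, -0.4]
width: 0.084
```

```bash
python3 - <<'E'
from h import *
two((250,160,390,310),(260,200,400,350),2.8,"pics/g6.png")
o=get_obs();print(o["ee_pos"],o["contact_force"],o["width"],o["moment"],o["time_s"])
E
```

```text
[497.00197958 -40.92528189  33.65524801] [ 1.11279724  0.29805032 -0.55330718] 0.08295104902813077 [ 0.01789562  0.02614434 -0.02818668] 22.8
```

View pics/g6.png

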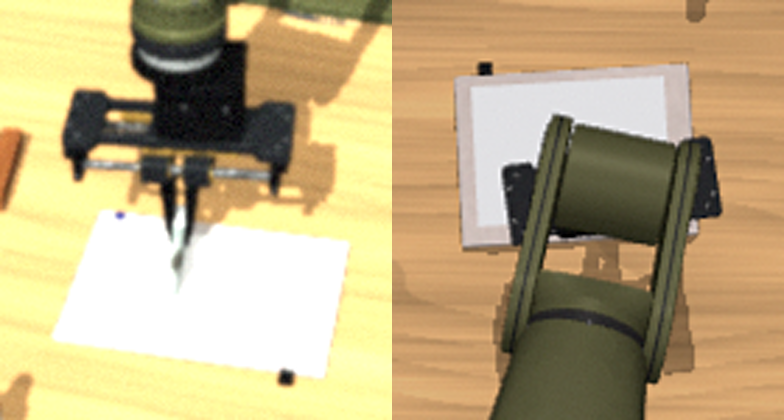

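>>> move_arm:
  steps:
    - [[0, 0, -0.02, 0, 1], [0, 0, -0.02, 0, 1], [0, 0, -0.02, 0, 1], [0, 0, 0, 0, 1], [0, 0, 0, 0, 1], [0, 0, 0, 0, 1], [0, 0, 0, 0, 1], [0, 0, 0, 0, 1]]

```text
time_s: 23.6
ee_pos: [497.2, -41.0, 33.3]
eef_rot: [-3.131, -0.253, 0.001]
contact_force: [-5.5, -0.1, 9.1]
width: 0.083
```

Bottom contact found at TCP z≈33.4. Easing off 1 mm, opening slightly, then rising so that only the top of the frosted end lies between the fingers.

>>> move_arm:
  steps:
    - [[0, 0, 0.02, 0, 1], [0, 0, 0.02, 0, 1], [0, 0, 0, 0, 1], [0, 0, 0, 0, 0.8], [0, 0, 0, 0, 0.75], [0, 0, 0, 0, 0.7], [0, 0, 0, 0, 0.65], [0, 0, 0, 0, 0.62]]

```text
time_s: 24.4
ee_pos: [496.9, -40.9, 32.9]
eef_rot: [-3.131, -0.252, 0.0]
contact_force: [0.2, 0.2, -0.7]
width: 0.184
```

```bash
python3 - <<'E'
from h import *
two((270,190,370,300),(270,200,370,310),3.9,"pics/g7.png")
o=get_obs();print(o["ee_pos"],o["contact_force"],o["width"],o["moment"],o["time_s"])
E
```

```text
[496.97797426 -40.93427051  33.00186605] [-0.05118127  0.53557708  0.01615832] 0.18757174290981146 [ 0.02565822 -0.0053962  -0.02569052] 24.5
```

View pics/g7.png

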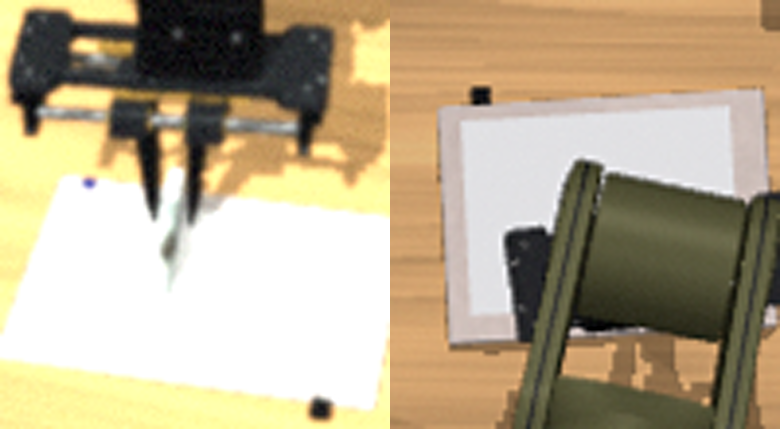

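>>> move_arm:
  steps:
    - [[0, 0, 0.15, 0, 0.62], [0, 0, 0.15, 0, 0.62], [0, 0, 0.12, 0, 0.62], [0, 0, 0, 0, 0.62], [-0.02, 0.12, 0, 0, 0.62], [-0.01, 0.07, 0, 0, 0.62], [-0.01, 0.07, 0, 0, 0.62], [-0.01, 0.06, 0, 0, 0.62]]

```text
time_s: 25.3
ee_pos: [495.3, -31.0, 45.4]
eef_rot: [-3.131, -0.253, 0.001]
contact_force: [-0.4, -0.4, -0.2]
width: 0.19
```

>>> move_arm:
  steps:
    - [[-0.01, 0.06, 0, 0, 0.62], [-0.01, 0.06, 0, 0, 0.62], [-0.01, 0.06, 0, 0, 0.62], [0, 0, 0, 0, 0.62], [0, 0, 0, 0, 0.62], [0, 0, 0, 0, 0.62], [0, 0, 0, 0, 0.62], [0, 0, 0, 0, 0.62]]

```text
time_s: 26.1
ee_pos: [494.6, -26.0, 45.7]
eef_rot: [-3.131, -0.252, 0.0]
contact_force: [-0.1, 0.2, 0.0]
width: 0.193
```

```bash
python3 - <<'E'
from h import *
two((270,190,370,300),(270,200,370,310),3.9,"pics/g8.png")
o=get_obs();print(o["ee_pos"],o["contact_force"],o["width"],o["moment"],o["time_s"])
E
```

```text
[494.65701864 -25.9890195   45.68391853] [-0.81928637  0.81993781  0.81762274] 0.18937456068025804 [0.07378794 0.00356458 0.01036819] 26.2
```

View pics/g8.png

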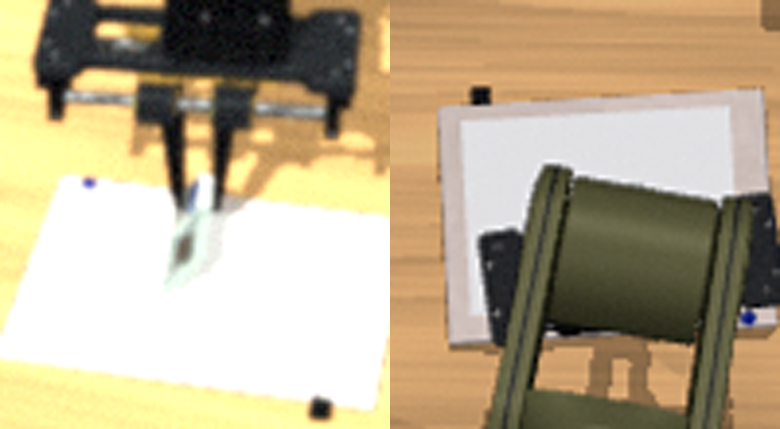

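It works as planned: the slide leans about 30° on the +y finger at (205,205), with the blue band now visible on its upper face. Next I'll open the jaws while keeping the +y finger in place, so the -y finger clears the face.

>>> move_arm:
  steps:
    - [[0, 0, 0, 0, 0.54], [0.01, -0.06, 0, 0, 0.46], [0.01, -0.06, 0, 0, 0.38], [0.01, -0.06, 0, 0, 0.3], [0.01, -0.06, 0, 0, 0.22], [0.01, -0.06, 0, 0, 0.16], [0.01, -0.06, 0, 0, 0.16], [0, 0, 0, 0, 0.16]]

```text
time_s: 27.0
ee_pos: [496.5, -37.0, 45.7]
eef_rot: [3.131, 0.252, 0.0]
contact_force: [0.0, -0.1, 0.8]
width: 0.423
```

```bash
python3 - <<'E'
from h import *
two((270,190,370,300),(270,200,370,310),3.9,"pics/g9.png")
o=get_obs();print(o["ee_pos"],o["contact_force"],o["width"],o["moment"],o["time_s"])
E
```

```text
[496.40622977 -36.79589136  45.65118586] [ 0.06715551 -0.44933151 -0.52654284] 0.4205042045602814 [-0.0532806  -0.02064957 -0.00050506] 27.1
```

View pics/g9.png

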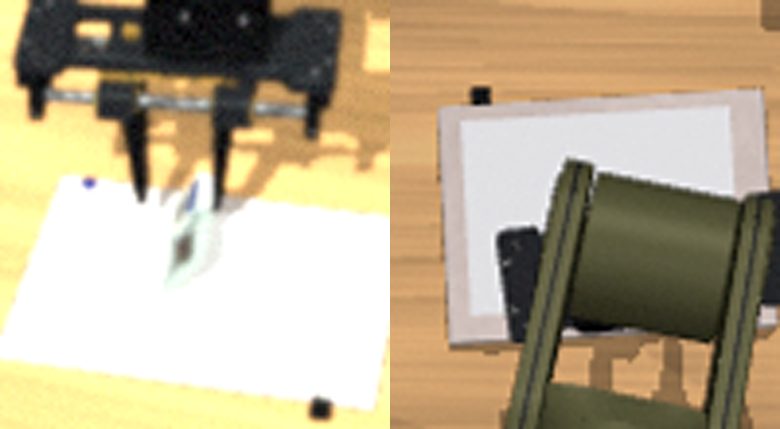

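>>> move_arm:
  steps:
    - [[0, 0, -0.2, 0, 0.16], [0, 0, -0.25, 0, 0.16], [0, 0, -0.25, 0, 0.16], [0, 0, -0.16, 0, 0.16], [0, 0, 0, 0, 0.16], [0, 0, 0, 0, 0.1], [0, 0, 0, 0, 0.04], [0, 0, 0, 0, -0.02]]

```text
time_s: 27.9
ee_pos: [496.8, -36.8, 20.3]
eef_rot: [3.131, 0.252, 0.001]
contact_force: [0.8, 0.2, 0.4]
width: 0.498
```

>>> move_arm:
  steps:
    - [[0, 0, 0, 0, -0.1], [0, 0, 0, 0, -0.2], [0, 0, 0, 0, -0.3], [0, 0, 0, 0, -0.4], [0, 0, 0, 0, -0.5], [0, 0, 0, 0, -0.6], [0, 0, 0, 0, -0.7], [0, 0, 0, 0, -0.8]]

```text
time_s: 28.7
ee_pos: [496.4, -36.8, 19.8]
eef_rot: [3.131, 0.252, -0.0]
contact_force: [0.2, -0.8, -0.4]
width: 0.876
```

```bash
python3 - <<'E'
from h import *
two((270,190,370,300),(270,200,370,310),3.9,"pics/g10.png")
o=get_obs();print(o["ee_pos"],o["contact_force"],o["width"],o["moment"],o["time_s"])
E
```

```text
[496.40968486 -36.758849    19.8549053 ] [ 0.36187894  0.68494993 -0.21263138] 0.8957690667251146 [0.03453317 0.02965174 0.0004687 ] 28.8
```

View pics/g10.png

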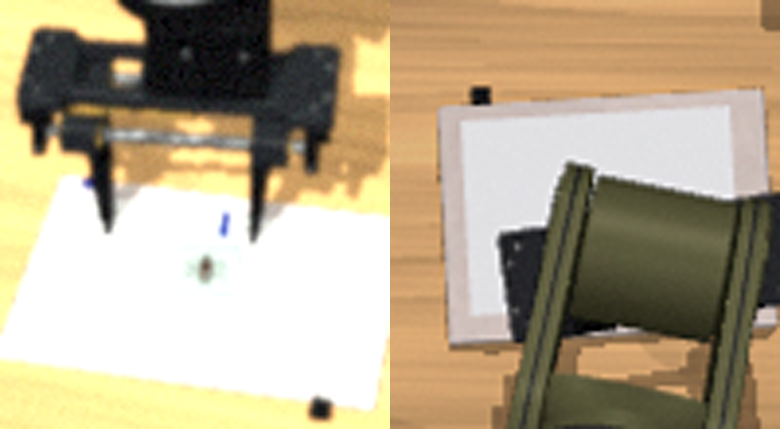

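The slide lies flat with the label up: blue band at (225,225), beetle at (205,268) in the crop. The picture is saturated, so I'll re-expose it to measure the slide's outline.

```bash
python3 - <<'E'
from h import *
a=optics.capture("scene"); c=a[220:285,295:365].astype(float)
print(c.min(),c.max(),np.median(c))
c=np.clip((c-90)/(c.max()-90)*255,0,255)**1.0
c=(255*(c/255)**2.5).astype(np.uint8)
cv2.imwrite("pics/g11.png",cv2.resize(c,None,fx=10,fy=9,interpolation=cv2.INTER_CUBIC))
for r in nets.trace("scene","slide")[:3]: print(r["score"],r["centre"],cv2.boundingRect(r["pixels"].astype(np.uint8)))
E
```

```text
4.0 231.0 203.0
0.7 [321.8, 255.0] (314, 242, 18, 25)
```

View pics/g11.png

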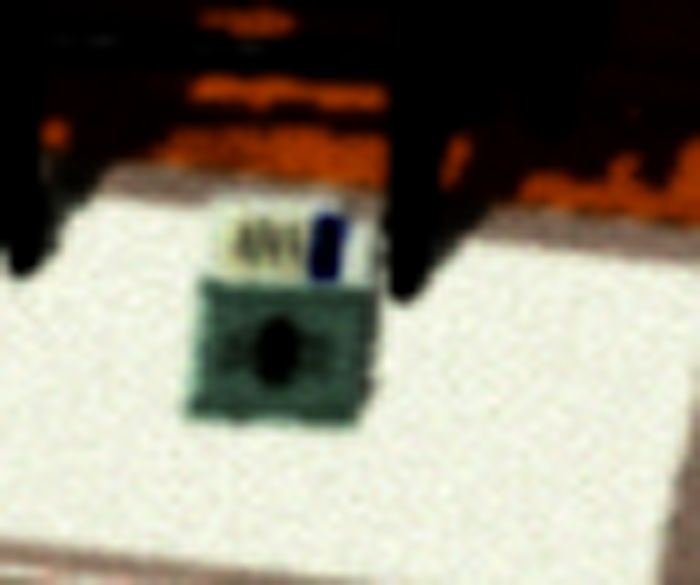

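```bash
python3 - <<'E'
from h import *
np.set_printoptions(suppress=True,precision=1)
f=lambda p:((p[0]+.5)/10-.5+295,(p[1]+.5)/9-.5+220)
TL,TR,BL,BR=[atz("scene",f(p),16) for p in ((203,285),(380,290),(187,415),(358,425))]
print(TL,TR,BL,BR)
x=(TL+TR-BL-BR)/2; w=(TR+BR-TL-BL)/2
print("len",np.linalg.norm(x),"yaw",np.degrees(np.arctan2(x[1],x[0])),"width",np.linalg.norm(w),np.degrees(np.arctan2(w[1],w[0])))
m=(TL+TR+BL+BR)/4; print("window mid",m)
ux=x/np.linalg.norm(x); print("grasp",m+ux*38)
o=get_obs();print(o["ee_pos"])
E
```

```text
[507.2 -36.5  16. ] [498.2   4.   16. ] [555.5 -26.8  16. ] [548.9  11.7  16. ]
len 50.257066241880175 yaw -169.98329653085582 width 40.25389554658341 101.23205071688365
window mid [527.5 -11.9  16. ]
grasp [490.  -18.5  16. ]
[496.4 -36.8  19.8]
```

The slide is flat, yaw about -170°, and lined up with the jaws. Moving to straddle the frosted end about 19 mm from its end, with the tips about 1 mm above the pad, then closing gently.

>>> move_arm:
  steps:
    - [[-0.06, 0.15, 0, 0, -0.85], [-0.06, 0.15, 0, 0, -0.85], [-0.06, 0.15, 0, 0, -0.85], [-0.05, 0.16, 0, 0, -0.85], [0, 0, -0.03, 0, -0.85], [0, 0, -0.03, 0, -0.85], [0, 0, -0.02, 0, -0.7], [0, 0, 0, 0, -0.5]]
  newtons: 4

```text
time_s: 29.7
ee_pos: [489.5, -18.5, 17.3]
eef_rot: [3.131, 0.252, -0.0]
contact_force: [-0.0, -0.4, -0.8]
width: 0.818
```

```bash
cat > v.py <<'E'
from h import *
import sys
a=optics.capture("scene"); c=a[210:285,295:365].astype(float)
c=np.clip((c-90)/(231-90)*255,0,255); c=(255*(c/255)**1.8).astype(np.uint8)
cv2.imwrite(sys.argv[1],cv2.resize(c,None,fx=10,fy=8,interpolation=cv2.INTER_CUBIC))
o=get_obs();print(o["ee_pos"],o["contact_force"],o["width"],o["moment"],o["time_s"])
E
python3 v.py pics/g12.png
```

```text
[489.50085333 -18.56097221  17.37527434] [-0.62081482  0.83591128 -0.73586281] 0.7872941402533765 [ 0.02527518 -0.00138974 -0.02456337] 29.75
```

View pics/g12.png

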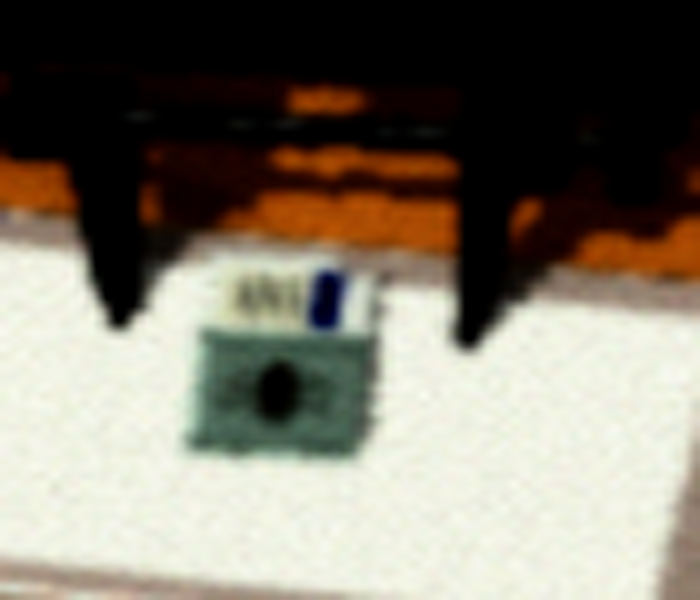

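```bash
python3 - <<'E'
from h import *
np.set_printoptions(suppress=True,precision=1)
o=get_obs();t=o["ee_pos"];a=np.radians(-80.7);y=np.array([np.cos(a),np.sin(a),0]);x=np.array([.987,.16,0])
g=lambda p:((p[:,0]+.5-295)*10-.5,(p[:,1]+.5-210)*8-.5)
for s in (-37.4,37.4):
  for e in (10,0): print(s,e,np.round(np.array(g(proj("scene",[t+y*s+x*e-[0,0,8]]))).ravel()))
for d in (-19,-9,0,11,15): print("slide top at",d,np.round(np.array(g(proj("scene",[np.array([t[0],t[1],16.])+x*d]))).ravel()))
E
```

```text
-37.4 10 [451. 353.]
-37.4 0 [454. 331.]
37.4 10 [134. 336.]
37.4 0 [140. 313.]
slide top at -19 [305. 263.]
slide top at -9 [300. 285.]
slide top at 0 [297. 305.]
slide top at 11 [292. 330.]
slide top at 15 [290. 339.]
```

>>> move_arm:
  steps:
    - [[-0.04, 0, 0, 0, -0.3], [0, 0, 0, 0, -0.1], [0, 0, 0, 0, 0], [0, 0, 0, 0, 0.1], [0, 0, 0, 0, 0.2], [0, 0, 0, 0, 0.3], [0, 0, 0, 0, 0.4], [0, 0, 0, 0, 0.4]]

```text
time_s: 30.55
ee_pos: [488.3, -18.5, 17.5]
eef_rot: [3.131, 0.253, -0.0]
contact_force: [-0.0, -1.0, 0.3]
width: 0.419
```

```bash
python3 v.py pics/g13.png
```

```text
[488.32408183 -18.47445715  17.47687112] [-0.41794882 -0.32810126  0.94027381] 0.4190492156981275 [-0.03149658  0.05127813 -0.02229465] 30.6
```

View pics/g13.png

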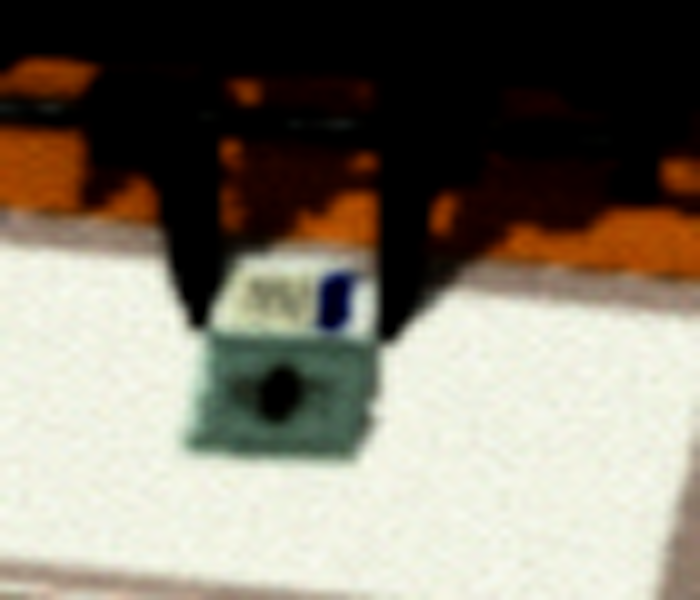

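Gripped at 39.8 mm, with the fingertips on the frosted sides, short of the window boundary. Firming up the grip and lifting.

>>> move_arm:
  steps:
    - [[0, 0, 0, 0, 0.4], [0, 0, 0, 0, 0.4], [0, 0, 0.1, 0, 0.4], [0, 0, 0.2, 0, 0.4], [0, 0, 0.3, 0, 0.4], [0, 0, 0.4, 0, 0.4], [0, 0, 0.4, 0, 0.4], [0, 0, 0.2, 0, 0.4]]
  newtons: 18

```text
time_s: 31.4
ee_pos: [489.5, -18.6, 67.8]
eef_rot: [3.131, 0.252, 0.005]
contact_force: [0.4, 0.1, -0.5]
width: 0.417
```

```bash
python3 v.py pics/g14.png
```

```text
[489.90739031 -18.64820475  68.25089387] [-0.03588377  0.51940434  0.500484  ] 0.4192223330637423 [ 0.00425764 -0.00804237 -0.00777582] 31.45
```

View pics/g14.png

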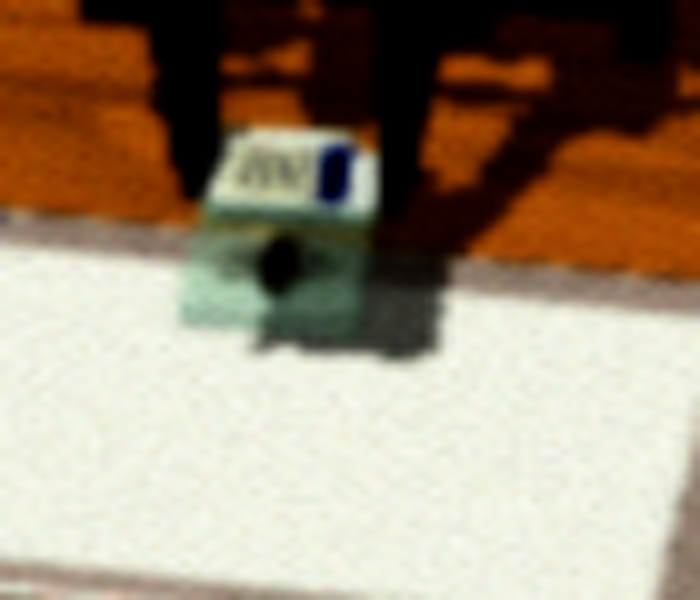

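The slide is held level with the label up, shadow to its right. Raising to 15 cm and centring the window.

>>> move_arm:
  steps:
    - [[0, 0, 0.4, 0, 0.4], [0.04, 0.01, 0.6, 0, 0.4], [0.04, 0.01, 0.6, 0, 0.4], [0.04, 0.01, 0.6, 0, 0.4], [0.04, 0.01, 0.6, 0, 0.4], [0.04, 0.01, 0.3, 0, 0.4], [0.02, 0, 0.17, 0, 0.4], [0, 0, 0, 0, 0.4]]

```text
time_s: 32.25
ee_pos: [495.1, -17.0, 164.0]
eef_rot: [3.131, 0.252, 0.001]
contact_force: [-0.3, 0.4, -0.4]
width: 0.417
```

```bash
python3 - <<'E'
from h import *
a=optics.capture("scene");b=optics.capture("top")
cv2.imwrite("pics/h1.png",a)
c=np.vstack([cv2.resize(a[150:300,250:400],None,fx=4,fy=4,interpolation=2)]); cv2.imwrite("pics/h2.png",np.hstack([cv2.resize(a[150:300,260:360],None,fx=4,fy=4,interpolation=2),cv2.resize(b[190:340,270:370],None,fx=4,fy=4,interpolation=2)]))
o=get_obs();print(o["ee_pos"],o["contact_force"],o["width"],o["time_s"])
for t in("slide","slide_window"):
  for r in nets.trace("scene",t)[:2]:
    print(t,r["score"],r["centre"],cv2.boundingRect(r["pixels"].astype(np.uint8)),atz("scene",r["centre"],160))
print(proj("scene",[533,-11,158]),proj("scene",np.array([o["ee_pos"]])+[37.5,6.2,-5]))
E
```

```text
[494.28571305 -16.8601301  162.59233004] [ 0.22576211 -0.9195584  -0.13341514] 0.41364197398373814 32.35
slide 0.55 [322.2, 206.6] (313, 194, 21, 26) [518.56617039 -16.12155993 160.        ]
slide_window 0.51 [321.5, 206.3] (313, 203, 20, 17) [517.93894457 -17.85556071 160.        ]
slide_window 0.15 [208.4, 254.7] (191, 239, 30, 30) [ 725.57637948 -189.55134634  160.        ]
[[322.75387754 211.68896753]] [[323.05355178 211.52844871]]
```

View pics/h1.png

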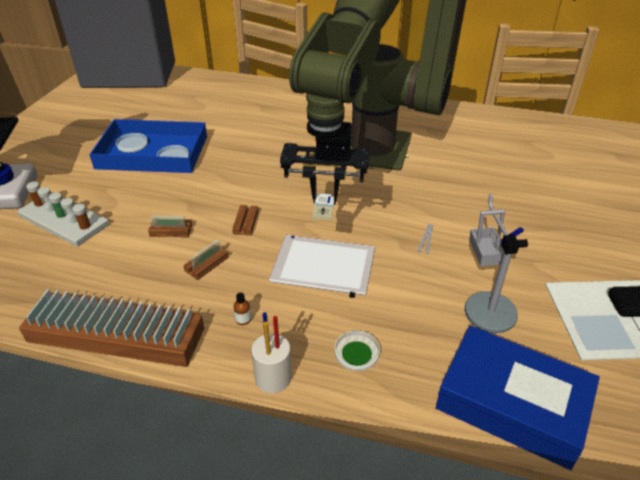

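View pics/h2.png

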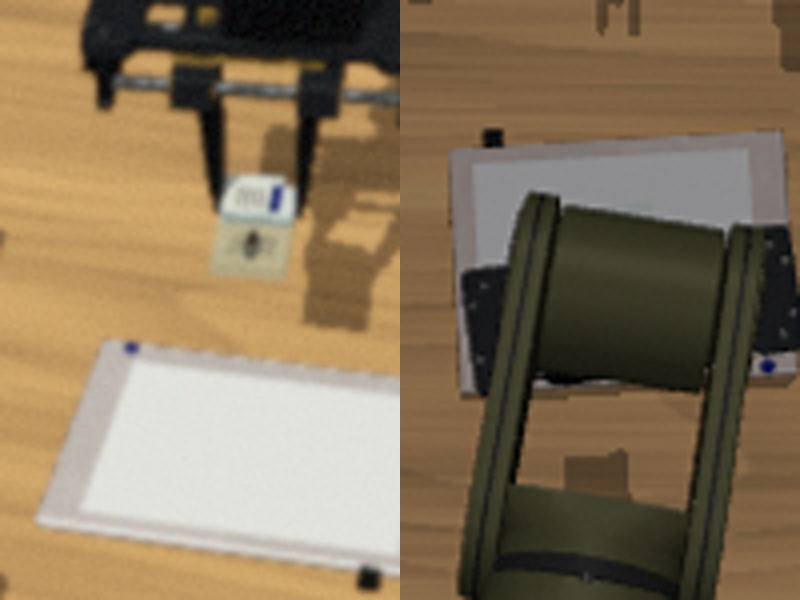

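>>> move_arm:
  steps:
    - [[0, 0, 0, 0, 0.4], [0, 0, 0, 0, 0.4], [0, 0, 0, 0, 0.4], [0, 0, 0, 0, 0.4], [0, 0, 0, 0, 0.4], [0, 0, 0, 0, 0.4], [0, 0, 0, 0, 0.4], [0, 0, 0, 0, 0.4]]

```text
time_s: 33.25
ee_pos: [494.9, -17.0, 163.6]
eef_rot: [3.131, 0.253, -0.0]
contact_force: [0.3, -0.3, 0.0]
width: 0.418
```

```bash
python3 - <<'E'
from h import *
a,b=two((290,160,360,240),(130,190,230,300),5,"pics/h3.png")
cv2.imwrite("pics/h4.png",np.hstack([cv2.resize(a[170:230,300:350],None,fx=7,fy=7,interpolation=2),cv2.resize(a[180:240,450:510],None,fx=7,fy=7,interpolation=2)]))
o=get_obs();print(o["ee_pos"],o["contact_force"],o["width"],o["time_s"])
E
```

```text
[494.90090248 -16.92491278 163.56203932] [-0.60919955 -0.1285408  -0.36757586] 0.4150340904453835 33.35
```

View pics/h4.png

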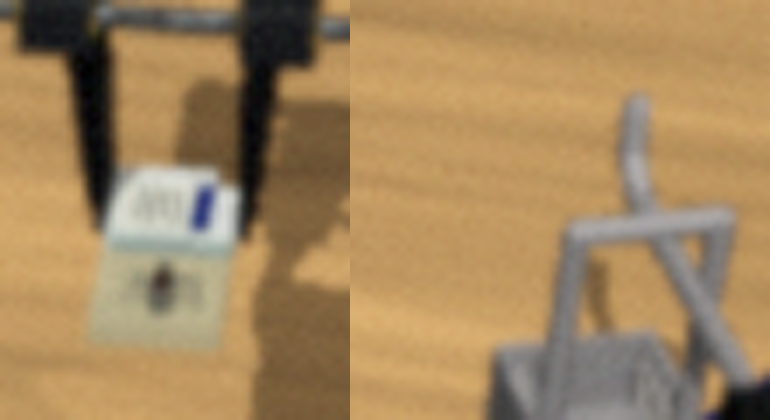

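The left half shows the slide steady, label up, with the fingers on the frosted end only (the boundary is at row 245, below the fingertips). The right half shows the carrier bar hanging on the hook arm, clear of the tip at (635,100). Handing in.

```bash
python3 -c "
from bench import robot
print(robot.close_job())"
```

```text
the job is handed in; nothing more can be done
None
```

I hung the carrier on the hook, then took the notched slide out by its frosted end. I handed the job in at about 33 s with the slide still held level over the pad.

- **Carrier:** I gripped it by the uprights of its hoop, passed it over the hook tip, lowered it until it touched and let go. The last pictures show it hanging steady. Its bar sits about 9 mm sideways from centred on the arm.
- **Slide:** The arm can only turn about the vertical, so I could not roll the slide label-up in the air. I stood it on the cleared pad, leaned it onto the other finger and opened the jaws slowly until it lay flat. I then gripped it again across its long edges at the frosted end.
- **Last checks:**
  - The grip width is 39.5 mm, and the slide is level with the label up.
  - The fingertips look clear of the window. I estimated the margin at between 2 and 7 mm.
  - In the scene view the beetle is within about 1 pixel (roughly 3 mm) of the point 15 cm above the pad middle.
- **What disagreed or was missed:**
  - The network's window centre came out about 15 mm nearer the robot than the beetle position I went by. It had a low score, so I trusted the picture and the tool position.
  - The arm hid the slide from the top camera, so the final window position rests on the scene camera and the tool position.
  - While lowering the carrier onto the hook and the slide onto the pad, the contact force briefly reached about 10 N.

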